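# Load the culture flasks into tube-post carriers

### The job

Get every round culture flask on the bench ready for the tube post: each goes into a carrier of its own, standing upright, let down gently all the way to the padded bottom and never dropped in, and its flip cap pressed fully shut over it. No carrier may be left with its cap ajar, the empty ones included. Leave the conical flask and the beaker standing where they are.

Things in the scene. Friction and masses are not known exactly. Their poses are not given: they have to be found in the camera images.
- rack: Steel docking rack, fixed, 140 x 380 mm, holding three short white tube-post carriers in a row along its y axis, 125 mm apart. Origin: centre of its underside; its -x side, where the cap tabs are, faces the robot roughly, z up.
- flask1: Stoppered glass flask with set amber medium in it: ball-shaped bulb 64 mm across (widest 32 mm up) on a flat foot 42 mm across, straight neck 28 mm across from 66 to 101 mm up, a 30 mm bead at 101 to 104 mm, dark stopper to 114 mm; about 0.16 kg. Origin: centre of the underside, z up the neck. Two or three of the like flasks 1 to 3 are there; an absent one reads None.
- flask2: Stoppered glass flask with set amber medium in it: ball-shaped bulb 64 mm across (widest 32 mm up) on a flat foot 42 mm across, straight neck 28 mm across from 66 to 101 mm up, a 30 mm bead at 101 to 104 mm, dark stopper to 114 mm; about 0.16 kg. Origin: centre of the underside, z up the neck. Two or three of the like flasks 1 to 3 are there; an absent one reads None.
- flask3: Stoppered glass flask with set amber medium in it: ball-shaped bulb 64 mm across (widest 32 mm up) on a flat foot 42 mm across, straight neck 28 mm across from 66 to 101 mm up, a 30 mm bead at 101 to 104 mm, dark stopper to 114 mm; about 0.16 kg. Origin: centre of the underside, z up the neck. Two or three of the like flasks 1 to 3 are there; an absent one reads None.
- carrier1_in (a point): Centre of the padded inner floor of the carrier at the rack's left (+y) end, 28 mm above the bench. A round upright can, 106 mm across outside, inside about 96 mm across and 122 mm deep; its rim is 150 mm above the bench. Axes as the rack's.
- cap1 (a joint): Hinge angle of the round grey snap cap (105 mm across, 10 mm thick, top 160 mm above the bench when shut) of the carrier at the rack's left (+y) end: 0 fully shut, growing as it swings up and back about its +x edge, stop at 2.0 rad (leaning back). A stiff hinge: it stays where it is left and takes about 1 N at the tab to move. Starts shut or up to 0.35 rad ajar.
- cap1_tab (a point): Grip point of cap1's thumb tab: a tongue 18 mm wide (along the hinge line), 8 mm thick, sticking out 30 mm from the cap's edge, away from the hinge; the point is 12 mm from its end and 128 mm from the hinge line. Pinched by its two sides from above, it turns between the fingertips as the cap swings.
- cap1_hinge (a point): Centre of cap1's hinge line, 154 mm above the bench, 58 mm from the carrier's axis towards the rack's +x; the hinge line runs along the rack's y.
- carrier2_in (a point): Centre of the padded inner floor of the carrier at the rack's middle, 28 mm above the bench. A round upright can, 106 mm across outside, inside about 96 mm across and 122 mm deep; its rim is 150 mm above the bench. Axes as the rack's.
- cap2 (a joint): Hinge angle of the round grey snap cap (105 mm across, 10 mm thick, top 160 mm above the bench when shut) of the carrier at the rack's middle: 0 fully shut, growing as it swings up and back about its +x edge, stop at 2.0 rad (leaning back). A stiff hinge: it stays where it is left and takes about 1 N at the tab to move. Starts shut or up to 0.35 rad ajar.
- cap2_tab (a point): Grip point of cap2's thumb tab: a tongue 18 mm wide (along the hinge line), 8 mm thick, sticking out 30 mm from the cap's edge, away from the hinge; the point is 12 mm from its end and 128 mm from the hinge line. Pinched by its two sides from above, it turns between the fingertips as the cap swings.
- cap2_hinge (a point): Centre of cap2's hinge line, 154 mm above the bench, 58 mm from the carrier's axis towards the rack's +x; the hinge line runs along the rack's y.
- carrier3_in (a point): Centre of the padded inner floor of the carrier at the rack's right (-y) end, 28 mm above the bench. A round upright can, 106 mm across outside, inside about 96 mm across and 122 mm deep; its rim is 150 mm above the bench. Axes as the rack's.
- cap3 (a joint): Hinge angle of the round grey snap cap (105 mm across, 10 mm thick, top 160 mm above the bench when shut) of the carrier at the rack's right (-y) end: 0 fully shut, growing as it swings up and back about its +x edge, stop at 2.0 rad (leaning back). A stiff hinge: it stays where it is left and takes about 1 N at the tab to move. Starts shut or up to 0.35 rad ajar.
- cap3_tab (a point): Grip point of cap3's thumb tab: a tongue 18 mm wide (along the hinge line), 8 mm thick, sticking out 30 mm from the cap's edge, away from the hinge; the point is 12 mm from its end and 128 mm from the hinge line. Pinched by its two sides from above, it turns between the fingertips as the cap swings.
- cap3_hinge (a point): Centre of cap3's hinge line, 154 mm above the bench, 58 mm from the carrier's axis towards the rack's +x; the hinge line runs along the rack's y.
- conical: Bystander: conical glass flask, 76 mm across the base, 117 mm tall, stands among the round flasks. Origin: centre of its underside.
- beaker: Bystander: glass beaker, 70 mm across, 85 mm tall, stands among the round flasks. Origin: centre of its underside.

How it is judged:
By the outcome, as a careful person would: the job done as asked, in the order asked, and still so for the second after the job is handed in, with the robot touching nothing.
Of flask1, flask2, flask3 only 2 to 3 are there at a start; the rules pass over those that are not, and their reading is None.
At some moment in a run one of flask1, flask2, flask3 may be knocked a few centimetres aside while the robot is not near it.
It also fails if it takes over 210 s, if anything falls off the work surface, if the arm or the gripper's body presses on something with over 40 N, if the wrist force passes 120 N, or if a joint passes its speed limit or range.

### The arm

A 6-joint arm with a two-finger parallel gripper is mounted at the origin on the work surface. World frame = base frame: x ahead of the robot, y to its left, z up, the work surface at z = 0. Lengths are in m, angles in degrees, forces in N, time in s.
With the tool pointing down it reaches from about 0.25 to 0.725 m from the base axis. Payload 9.7 kg.
Tool frame: the origin (TCP) lies midway between the tips of the shut fingers; the grasp point (between the pads) lies 19 mm behind it (bot.pinch_z is the distance from the TCP to the grasp point, in m); z points along the fingers, y is the direction in which the jaws open and shut (so a half turn about z gives the same grasp; the last joint's range is limited). The gripper opens to 85 mm and grips with 20 to 120 N. Pads are 22 mm wide; open, the fingers measure 114 mm over their backs; the gripper's body (76 mm by 85 mm) begins 54 mm behind the grasp point. The pads swing forward as they close: fully open they stand 13 mm farther back than shut.
Start: joints at [-75.802, 4.979, 10.078, 95.1, 0, 90], TCP at [0.135, -0.533, 0.231] pointing down, gripper open.
Joint ranges: [-179.16, 179.16], [-48.56, 103.87], [-65.8, 70.77], [-126.05, 130.52], [-82.76, 87.17], [-180, 180]. Speed limits (degrees/s): [127.2, 127.2, 147.25, 180, 180, 180].

### API

Orientations are given as [roll, pitch, yaw] about the fixed x, y, z axes, in that order (R = Rz(yaw) Ry(pitch) Rx(roll)).
In Python, from workcell import bot, imaging gives the robot as it stands.
- The arm moves only by the tool servo_tool, never from a script. Its argument "moves" is a list that holds one entry, the list of rows, each a list of 7 numbers: the turn, a rotation vector about the tool's x, y, z in rad, then the shift along the tool's x, y, z in cm, then the finger opening in cm, from 0 to 8.54. A call has 1 to 12 rows; each row shifts and turns the pose as measured when the row begins, along the tool's axes as they then stand; what a row does not reach is not made up. A row lasts 1/12 s, in which the tool goes at most 41.7 mm and 7.16 degrees, less where a joint would pass 70% of its speed; a pose out of reach is approached as far as the arm can. A call is refused whole if a number of a shift passes 4.17 or a number of a turn 0.125, either way. A call with a gripper value outside its range is refused whole. The fingers move at their own pace and stop on an object; "force" is the grip in N (left out, the last holds). Time passes only in rows, so rows that do not move let the fingers close. It gives the time, the measured TCP pose, the force and the opening at its end, in the units of the state.
- bot.get_obs(): the state, without advancing time (a new reading comes with each control period).
- imaging.camera(name): name is "side" or "top" or "wrist"; returns the picture (384x512x3 uint8, blue, green, red); there is no depth.
- imaging.calibration(name): a dict with "fx", "fy", "cx", "cy" (pixels), "D" ([k1, k2, p1, p2, k3] as OpenCV has them; the pictures are not rectified), "camera_from_world" (4x4, takes a point from world to camera coordinates). Camera axes: x right, y down, z forward; pixel columns grow to the right and rows downward; lengths in m; the calibration is good to about 2 mm. A picture is of the moment at which its call begins: read the wrist's pose just before it. calibration takes no time and is no camera call; for the wrist camera it gives the pose at the moment of the call.
- bot.job_done(): hands the job in, once; it reports no verdict.
The state is a dict: "time": time; "q": joint angles; "qd": joint speeds; "joint_efforts": joint torques, N m; "ee_pos": TCP position; "tcp_rot": TCP orientation; "wrist_force": force on the tool from outside, world axes, zero at the start; "torque": the same for the moment, N m; "opening": finger opening in m.
Only numpy, scipy, OpenCV 4.12 (cv2) and the standard library are available. Lean on these libraries where they do the work, as an engineer would, in place of code of your own. Each camera call takes 0.05 s, during which the arm holds its last target.

## Working session

There is one attempt and no reset: what is moved stays moved. The work goes in short steps, Python scripts to look and compute and a tool call to move; the robot and the scene stay as the last step left them, time stands still between calls to the robot, and variables do not carry over. Pictures are saved under pics/ and viewed, and the job is handed in when it is done.

Besides the shell and the picture viewer there is one more tool, called after "Emit:" in YAML: its name, and indented under it one key for each argument. servo_tool: Moves the arm, as the interface text tells. Its arguments: {"type":"object","properties":{"moves":{"type":"array","items":{"type":"array","items":{"type":"array","items":{"type":"number"}}}},"force":{"type":"number"}},"required":["moves"]}

```bash
ls; mkdir -p pics; python3 - <<'E'
from workcell import bot, imaging
import cv2
print(bot.get_obs())
for n in("side","top","wrist"):
    cv2.imwrite(f"pics/{n}0.png",imaging.camera(n)); c=imaging.calibration(n);print(n,c)
E
```

```text
pics
{'time': 0.0, 'q': array([-7.58033221e+01,  5.01227768e+00,  1.00341569e+01,  9.50989240e+01,
        9.96597089e-05,  9.00003063e+01]), 'qd': array([ 0.01639544, -0.04613221, -0.04375639,  0.02343319, -0.02971912,
       -0.06589362]), 'joint_efforts': array([ 1.12208704e-04, -5.20387709e+01,  4.64804327e+01,  1.64474070e-02,
       -9.15388614e-05,  1.44593048e-05]), 'ee_pos': array([ 0.13483344, -0.5329845 ,  0.2305691 ]), 'tcp_rot': array([-1.79922955e+02, -9.92477975e-05,  1.41963715e+01]), 'wrist_force': array([-0.11919123, -0.46035633, -0.19309356]), 'torque': array([ 0.01028819,  0.04657124, -0.00408945]), 'opening': 0.0853445046626451}
side {'fx': 360.8362067610821, 'fy': 360.8362067610821, 'cx': 255.94471894004172, 'cy': 186.98158221042561, 'D': array([-0.00938017,  0.        ,  0.        ,  0.        ,  0.        ]), 'camera_from_world': array([[-0.97738301, -0.21134604, -0.00743662,  0.53110046],
       [-0.15136678,  0.72369697, -0.67331329,  0.16334306],
       [ 0.14768395, -0.65695932, -0.73931989,  0.82894452],
       [ 0.        ,  0.        ,  0.        ,  1. 
[... 219 characters left out ...]
array([[ 0.015269  , -0.99986488, -0.00608859,  0.00101837],
       [-0.99498059, -0.01459157, -0.0989985 ,  0.5284601 ],
       [ 0.09889628,  0.00756964, -0.99506896,  1.00186801],
       [ 0.        ,  0.        ,  0.        ,  1.        ]])}
wrist {'fx': 278.4428876807141, 'fy': 278.4428876807141, 'cx': 251.56775160901648, 'cy': 187.77164697563347, 'D': array([-0.01210326,  0.        ,  0.        ,  0.        ,  0.        ]), 'camera_from_world': array([[ 0.24600378, -0.96926624, -0.0022593 , -0.54774849],
       [-0.9294264 , -0.23655242,  0.28321284, -0.03744258],
       [-0.27504309, -0.06757158, -0.95905442,  0.37917314],
       [ 0.        ,  0.        ,  0.        ,  1.        ]])}
```

View pics/side0.png

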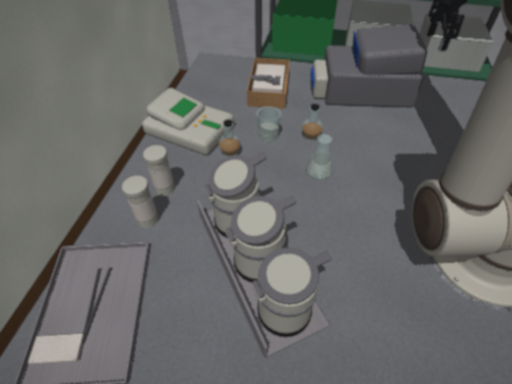

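View pics/top0.png

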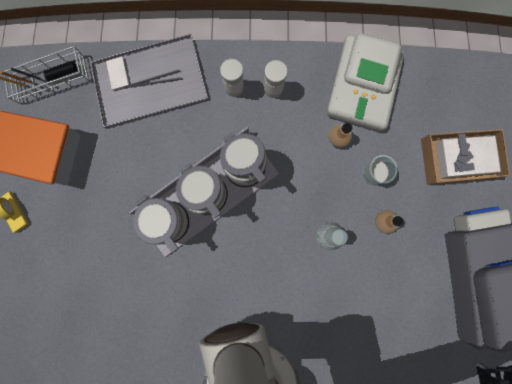

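View pics/wrist0.png

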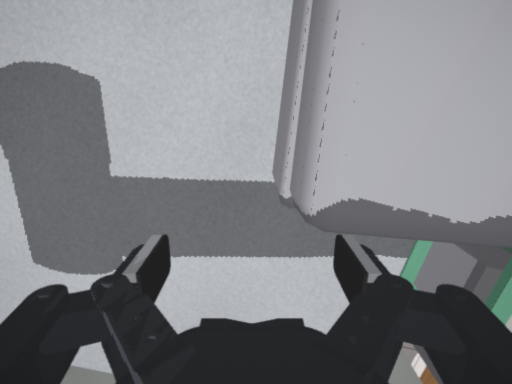

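```bash
python3 - <<'E'
import cv2
t=cv2.imread("pics/top0.png");s=cv2.imread("pics/side0.png")
cv2.imwrite("pics/t_a.png",cv2.resize(t[120:270,110:310],None,fx=4,fy=4,interpolation=cv2.INTER_CUBIC))
cv2.imwrite("pics/t_b.png",cv2.resize(t[110:260,290:440],None,fx=4,fy=4,interpolation=cv2.INTER_CUBIC))
cv2.imwrite("pics/s_a.png",cv2.resize(s[140:350,180:340],None,fx=2.8,fy=2.8,interpolation=cv2.INTER_CUBIC))
cv2.imwrite("pics/s_b.png",cv2.resize(s[90:190,190:350],None,fx=5,fy=5,interpolation=cv2.INTER_CUBIC))
E
```

```text
(no output)
```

View pics/t_a.png

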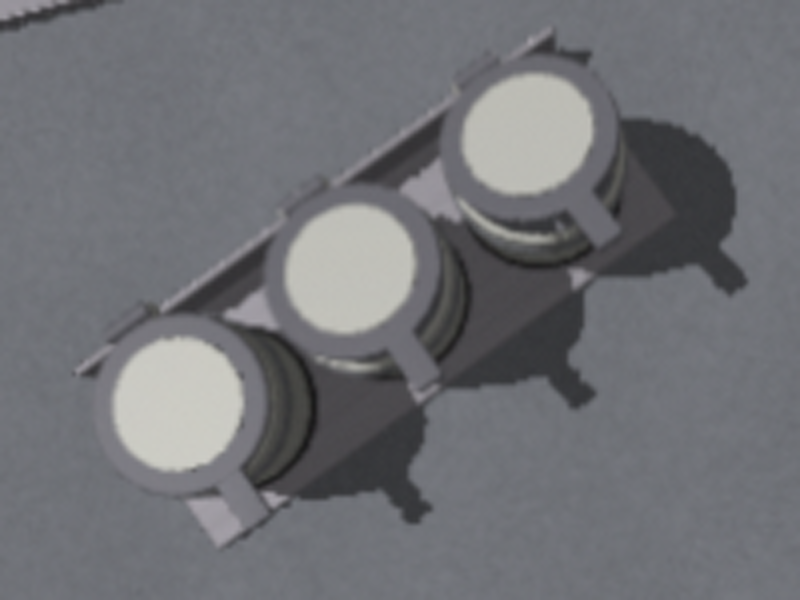

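View pics/t_b.png

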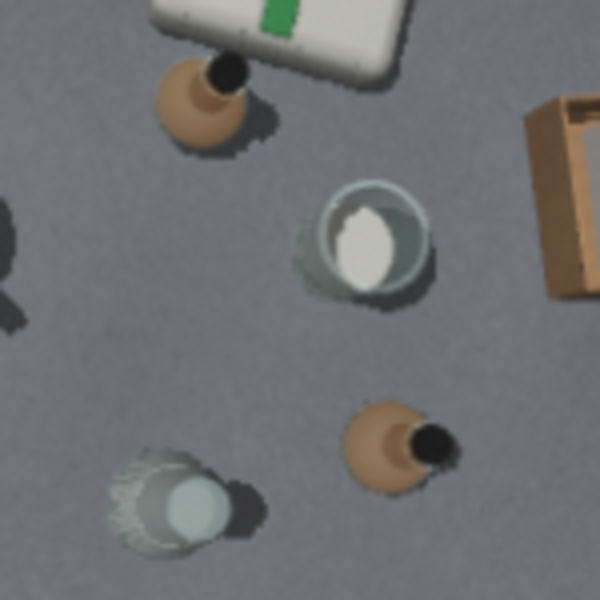

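View pics/s_a.png

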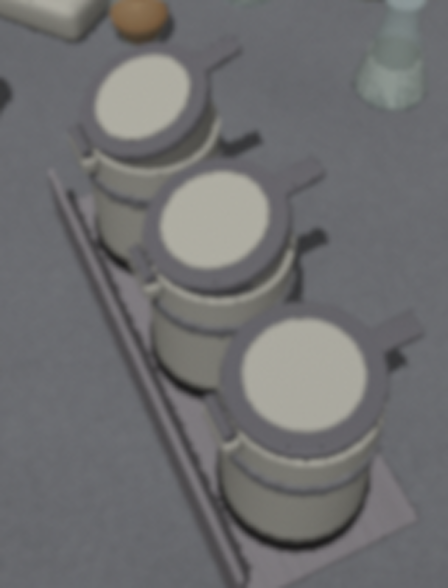

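View pics/s_b.png

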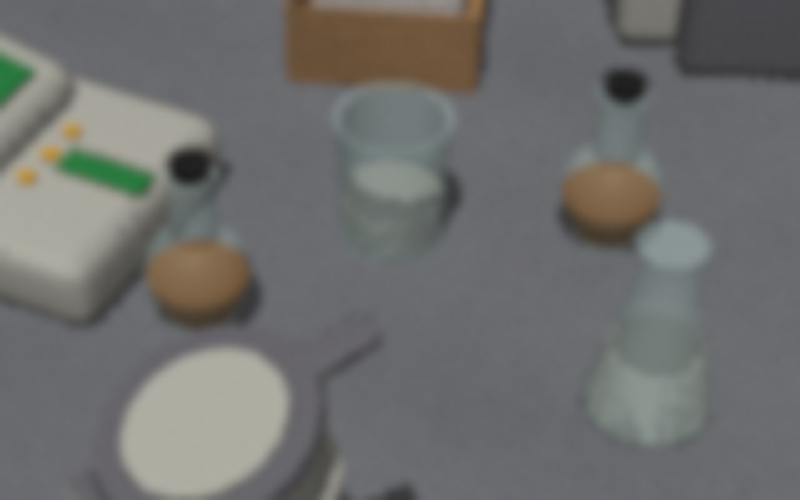

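```bash
cat > h.py <<'E'
from workcell import bot, imaging
import cv2, numpy as np
def cal(n):
    c=imaging.calibration(n); K=np.array([[c['fx'],0,c['cx']],[0,c['fy'],c['cy']],[0,0,1]]); return K,np.array(c['D'],float),np.array(c['camera_from_world'])
def norm(n,uv,c=None):
    K,D,T=c or cal(n); return cv2.undistortPoints(np.array([[uv]],float),K,D)[0,0],T
def tri(n1,a,n2,b,c1=None,c2=None):
    p,T1=norm(n1,a,c1);q,T2=norm(n2,b,c2)
    X=cv2.triangulatePoints(T1[:3],T2[:3],p.reshape(2,1),q.reshape(2,1))[:,0];X=X[:3]/X[3]
    return X
def plane(n,uv,z,c=None):
    p,T=norm(n,uv,c);R=T[:3,:3];o=-R.T@T[:3,3];d=R.T@np.array([*p,1]);return o+d*(z-o[2])/d[2]
def proj(n,X,c=None):
    K,D,T=c or cal(n);X=np.atleast_2d(X).astype(float);return cv2.projectPoints(X,cv2.Rodrigues(T[:3,:3])[0],T[:3,3],K,D)[0][:,0]
E
python3 - <<'E'
from h import *
t=cv2.imread("pics/top0.png");s=cv2.imread("pics/side0.png")
def discs(im,x0,y0,x1,y1):
    g=cv2.cvtColor(im,cv2.COLOR_BGR2GRAY); m=(g>150).astype(np.uint8); k=np.zeros_like(m);k[y0:y1,x0:x1]=1;m*=k
    cs,_=cv2.findContours(m,cv2.RETR_EXTERNAL,cv2.CHAIN_APPROX_NONE)
    return [(np.round(cv2.fitEllipse(c)[0],1),cv2.contourArea(c),np.round(cv2.fitEllipse(c)[1],1)) for c in cs if cv2.contourArea(c)>150]
a=discs(t,110,120,310,270);b=discs(s,180,140,340,350)
print(a);print(b)
A=sorted([x[0] for x in a if x[1]>500],key=lambda p:p[0]);B=sorted([x[0] for x in b if x[1]>500],key=lambda p:-p[1])
for p,q in zip(A,B):
    X=tri('top',p,'side',q);print('disc',X.round(4),np.r_[proj('top',X)[0]-p,proj('side',X)[0]-q].round(1))
def tt(n,p,q):
    X=tri('top',p,'side',q);print(n,X.round(4),np.r_[proj('top',X)[0]-p,proj('side',X)[0]-q].round(1))
ta=lambda u,v:(u/4+110-.4,v/4+120-.4)
sa=lambda u,v:(u/2.8+180-.3,v/2.8+140-.3)
tt('tab1',ta(254,528),sa(412,322)); tt('tab2',ta(428,383),sa(313,170)); tt('tab3',ta(607,238),sa(230,48))
tb=lambda u,v:(u/4+290-.4,v/4+110-.4)
sb=lambda u,v:(u/5+190-.4,v/5+90-.4)
tt('fA',tb(228,73),sb(190,163)); tt('fB',tb(432,444),sb(625,85));
tt('con',tb(199,510),sb(675,244)); tt('beak',tb(374,237),sb(394,112))
E
```

```text
[(array([153.9, 220.6]), 826.0, array([31.7, 33.2])), (array([197. , 186.8]), 772.5, array([30.1, 32.8])), (array([241.4, 153. ]), 721.5, array([28.3, 32.5]))]
[(array([288.1, 273.5]), 1262.5, array([38. , 42.3])), (array([256.2, 218.1]), 923.5, array([31.3, 37.6])), (array([230.4, 174.1]), 675.5, array([25.3, 34.1]))]
disc [0.4354 0.2266 0.1667] [-0.  -0.5  0.6  0.1]
disc [0.5128 0.1285 0.1769] [-0.  -0.4  0.5  0.1]
disc [0.59   0.0299 0.1823] [-0.  -0.3  0.3  0.1]
tab1 [0.3704 0.1791 0.1731] [ 0.  -2.   2.5  0.3]
tab2 [0.4509 0.0817 0.1897] [-0.  -1.2  1.3  0.2]
tab3 [ 0.5304 -0.0152  0.2018] [-0.1 -0.9  0.9  0.1]
fA [ 0.6703 -0.2257  0.1137] [-0.  -0.3  0.3  0.1]
fB [ 0.4438 -0.3505  0.1111] [ 0.  -0.4  0.3  0. ]
con [ 0.4035 -0.2044  0.119 ] [ 0.  -0.5  0.4  0.1]
beak [ 0.5735 -0.3221  0.0932] [-0.  -0.6  0.5  0.1]
```

```bash
cat >> h.py <<'E'
from scipy.spatial.transform import Rotation as Ro
EX=np.array([np.cos(np.radians(37.1)),np.sin(np.radians(37.1)),0]);EY=np.array([-EX[1],EX[0],0])
C={1:np.array([.4346,.226,0]),2:np.array([.5098,.1261,0]),3:np.array([.5856,.0264,0])}
def rpt():
    o=bot.get_obs();print('t',round(o['time'],2),'p',o['ee_pos'].round(4),'rpy',o['tcp_rot'].round(1),'q',o['q'].round(0),'F',o['wrist_force'].round(1),'op',round(o['opening'],4));return o
def d(p,yaw):
    "delta from now, tool axes: rotvec rad, shift cm"
    o=rpt();R=Ro.from_euler('xyz',o['tcp_rot'],degrees=True);R2=Ro.from_euler('xyz',[180,0,yaw],degrees=True)
    print('rot',(R.inv()*R2).as_rotvec().round(3),'shift cm',(R.inv().apply(np.array(p)-o['ee_pos'])*100).round(2))
def tab(i,th,r=.128,h=0.): # grip pt
    return C[i]+.058*EX-EX*(r*np.cos(th)-h*np.sin(th))+np.array([0,0,.154+r*np.sin(th)+h*np.cos(th)])
E
python3 - <<'E'
from h import *
K,D,T=cal('wrist');o=bot.get_obs();R=Ro.from_euler('xyz',o['tcp_rot'],degrees=True)
print('cam in tool',R.inv().apply(-T[:3,:3].T@T[:3,3]-o['ee_pos']))
for i in(1,2,3):
    print(i,tab(i,0),tab(i,.3))
    for th in(0,.12,.2,.3,.35): print(th,'top tab end',tab(i,th,.140,.004).round(3),'disc',tab(i,th,.058,.006).round(3))
p=C[3]-.045*EX;d([p[0],p[1],.23],37.1)
E
```

```text
cam in tool [ 0.07189453 -0.00143748 -0.14228875]
1 [0.37876912 0.18377544 0.154     ] [0.38332886 0.18722394 0.19182659]
0 top tab end [0.369 0.177 0.158] disc [0.435 0.226 0.16 ]
0.12 top tab end [0.37  0.177 0.175] disc [0.436 0.227 0.167]
0.2 top tab end [0.372 0.179 0.186] disc [0.436 0.227 0.171]
0.3 top tab end [0.375 0.181 0.199] disc [0.438 0.229 0.177]
0.35 top tab end [0.377 0.182 0.206] disc [0.439 0.229 0.18 ]
2 [0.45396912 0.08387544 0.154     ] [0.45852886 0.08732394 0.19182659]
0 top tab end [0.444 0.077 0.158] disc [0.51  0.126 0.16 ]
0.12 top tab end [0.446 0.078 0.175] disc [0.511 0.127 0.167]
0.2 top tab end [0.447 0.079 0.186] disc [0.512 0.128 0.171]
0.3 top tab end [0.45  0.081 0.199] disc [0.513 0.129 0.177]
0.35 top tab end [0.452 0.083 0.206] disc [0.514 0.129 0.18 ]
3 [ 0.52976912 -0.01582456  0.154     ] [ 0.53432886 -0.01237606  0.19182659]
0 top tab end [ 0.52  -0.023  0.158] disc [0.586 0.026 0.16 ]
0.12 top tab end [ 0.521 -0.022  0.175] disc [0.587 0.027 0.167]
0.2 top tab end [ 0.523 -0.021  0.186] disc [0.587 0.028 0.171]
0.3 top tab end [ 0.526 -0.019  0.199] disc [0.589 0.029 0.177]
0.35 top tab end [ 0.528 -0.017  0.206] disc [0.59 0.03 0.18]
t 0.15 p [ 0.1349 -0.533   0.2307] rpy [-179.9   -0.    14.2] q [-76.   5.  10.  95.   0.  90.] F [-0.5  0.1  0.1] op 0.0852
rot [-0.001 -0.    -0.4  ] shift cm [ 53.27 -41.43   0.12]
```

Emit:
servo_tool:
  moves:
    - [[0,0,-0.1,0,0,-1,0],[0,0,-0.1,0,0,-1,0],[0,0,-0.1,0,0,0,0],[0,0,-0.1,0,0,0,0]]
  force: 30

```text
time: 0.48
ee_pos: [0.1347, -0.5324, 0.2498]
tcp_rot: [-179.8, -0.1, 37.8]
wrist_force: [-0.5, 0.2, 0.2]
opening: 0.0389
```

```bash
python3 - <<'E'
from h import *
p=C[3]-.045*EX;d([p[0],p[1],.23],37.1)
E
```

```text
t 0.48 p [ 0.1347 -0.5324  0.2498] rpy [-1.798e+02 -1.000e-01  3.780e+01] q [-76.   6.  13.  97.   0.  66.] F [-0.5  0.2  0.2] op 0.0389
rot [-0.004 -0.002  0.013] shift cm [ 65.39 -16.51   2.17]
```

Emit:
servo_tool:
  moves:
    - [[0,0,0,3.8,-0.95,0,0],[0,0,0,3.8,-0.95,0,0],[0,0,0,3.8,-0.95,0,0],[0,0,0,3.8,-0.95,0,0],[0,0,0,3.8,-0.95,0,0],[0,0,0,3.8,-0.95,0,0],[0,0,0,3.8,-0.95,0,0],[0,0,0,3.8,-0.95,0,0],[0,0,0,3.8,-0.95,0,0],[0,0,0,3.8,-0.95,0,0],[0,0,0,3.8,-0.95,0,0],[0,0,0,3.8,-0.95,0,0]]

```text
time: 1.48
ee_pos: [0.4281, -0.1487, 0.2471]
tcp_rot: [-179.5, -0.1, 37.7]
wrist_force: [0.4, -0.4, -0.8]
opening: 0.0002
```

```bash
python3 - <<'E'
from h import *
p=C[3]-.045*EX;d([p[0],p[1],.23],37.1)
E
```

```text
t 1.48 p [ 0.4281 -0.1487  0.2471] rpy [-1.795e+02 -1.000e-01  3.770e+01] q [-19.  -8.  -0.  97.   0. 123.] F [ 0.4 -0.4 -0.8] op 0.0002
rot [-0.008 -0.002  0.01 ] shift cm [18.66 -4.27  1.79]
```

Emit:
servo_tool:
  moves:
    - [[0,0,0,3.6,-0.8,0,0],[0,0,0,3.6,-0.8,0,0],[0,0,0,3.6,-0.8,0,0],[0,0,0,3.6,-0.8,0.5,0],[0,0,0,3,-0.8,0.5,0],[0,0,0,0,0,0,0],[0,0,0,0,0,0,0]]

```text
time: 2.07
ee_pos: [0.5483, 0.0052, 0.2349]
tcp_rot: [-179.5, -0.1, 38.2]
wrist_force: [-0.1, -0.2, -0.2]
opening: -0.0
```

```bash
python3 - <<'E'
from h import *
p=C[3]-.045*EX;d([p[0],p[1],.23],37.1)
c=cal('wrist');im=imaging.camera('wrist');cv2.imwrite('pics/w1.png',im)
t=imaging.camera('side');cv2.imwrite('pics/s1.png',t)
E
```

```text
t 2.07 p [0.5483 0.0052 0.2349] rpy [-1.795e+02 -1.000e-01  3.820e+01] q [  0.   5.  11.  96.   0. 142.] F [-0.1 -0.2 -0.2] op -0.0
rot [-0.01  -0.001  0.019] shift cm [-0.26  0.56  0.48]
```

View pics/w1.png

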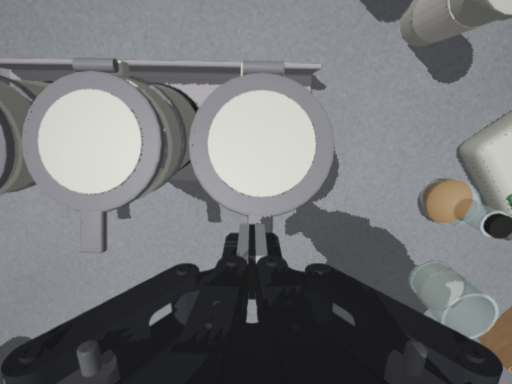

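View pics/s1.png

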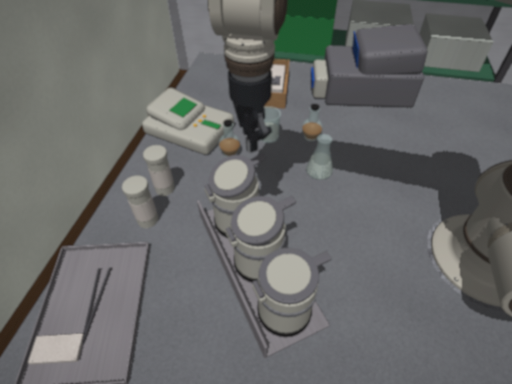

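Emit:
servo_tool:
  moves:
    - [[0,0,0,0,0.4,1.0,0],[0,0,0,0,0.1,1.0,0],[0,0,0,0,0,1.0,0],[0,0,0,0,0,1.0,0],[0,0,0,0,0,0.7,0],[0,0,0,0,0,0.7,0],[0,0,0,0,0,0.7,0],[0,0,0,0,0,0.5,0]]

```text
time: 2.83
ee_pos: [0.5486, -0.005, 0.1641]
tcp_rot: [-179.6, -0.2, 37.6]
wrist_force: [-0.8, -1.2, 1.4]
opening: 0.0001
```

```bash
python3 - <<'E'
from h import *
rpt()
E
```

```text
t 2.83 p [ 0.5486 -0.005   0.1641] rpy [-179.6   -0.2   37.6] q [ -1.   4.   2.  88.   0. 142.] F [-0.8 -1.2  1.4] op 0.0001
```

Emit:
servo_tool:
  moves:
    - [[0,0,0,0,0,0.3,0],[0,0,0,0,0,0.3,0],[0,0,0,0,0,0.2,0],[0,0,0,0,0,0.2,0],[0,0,0,0,0,0.2,0]]

```text
time: 3.25
ee_pos: [0.5485, -0.0052, 0.1602]
tcp_rot: [-179.9, -0.5, 37.7]
wrist_force: [-6.2, -0.6, 13.2]
opening: -0.0002
```

Emit:
servo_tool:
  moves:
    - [[0,0,0,0,0,0.4,0],[0,0,0,0,0,0.5,0],[0,0,0,0,0,0.6,0],[0,0,0,0,0,0.6,0]]

```text
time: 3.58
ee_pos: [0.5488, -0.0054, 0.1594]
tcp_rot: [179.3, -1.3, 37.7]
wrist_force: [-19.7, -1.1, 41.7]
opening: 0.0001
```

Emit:
servo_tool:
  moves:
    - [[0,0,0,0,0,-2,2],[0,0,0,0,0,-3,3],[0,0,0,0,0,-3,4],[0,0,0,-1.5,-3,0,4],[0,0,0,-1.5,-3,0,4],[0,0,0,0,-3,0,4],[0,0,0,0,-3,0,4],[0,0,0,0,0,0,4],[0,0,0,0,0,0,4]]

```text
time: 4.33
ee_pos: [0.4489, 0.0742, 0.2464]
tcp_rot: [179.0, -2.0, 37.7]
wrist_force: [-0.4, 0.2, -0.2]
opening: 0.0404
```

```bash
python3 - <<'E'
from h import *
p=tab(2,.29,.131);print(p);d([p[0],p[1],p[2]+.03],37.1)
im=imaging.camera('wrist');cv2.imwrite('pics/w2.png',im);c=cal('wrist')
cv2.imwrite('pics/s2.png',cv2.resize(imaging.camera('side')[130:340,170:350],None,fx=2.8,fy=2.8,interpolation=cv2.INTER_CUBIC))
for th in(.2,.25,.29,.33): print(th,[proj('wrist',tab(2,th,r,h),c).round(0)[0].tolist() for r,h in((.058,.006),(.140,.004),(.1105,.004))],[proj('wrist',tab(3,0,r,h),c).round(0)[0].tolist() for r,h in((.058,.006),)])
E
```

```text
[0.4559392  0.0853654  0.19145974]
t 4.33 p [0.4489 0.0742 0.2464] rpy [179.   -2.   37.7] q [  9. -10.  -3.  95.   0. 152.] F [-0.4  0.2 -0.2] op 0.0404
rot [ 0.018 -0.036  0.01 ] shift cm [ 1.15 -0.5   2.52]
0.2 [[246.0, 96.0], [246.0, 204.0], [246.0, 166.0]] [[402.0, 102.0]]
0.25 [[246.0, 94.0], [246.0, 205.0], [246.0, 165.0]] [[402.0, 102.0]]
0.29 [[246.0, 93.0], [246.0, 205.0], [246.0, 164.0]] [[402.0, 102.0]]
0.33 [[246.0, 91.0], [246.0, 205.0], [246.0, 163.0]] [[402.0, 102.0]]
```

View pics/w2.png

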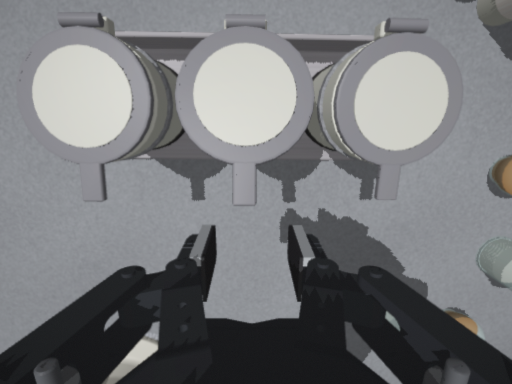

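View pics/s2.png

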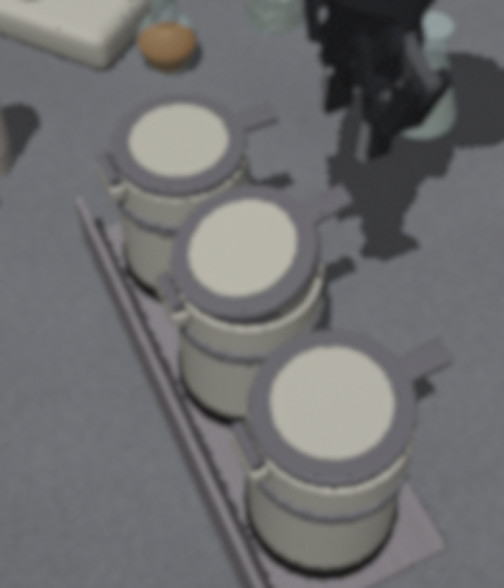

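Emit:
servo_tool:
  moves:
    - [[0.018,-0.036,0.01,1.15,-0.5,0,4],[0,0,0,0,0,2,4],[0,0,0,0,0,2,4],[0,0,0,0,0,2,4],[0,0,0,0,0,1,4],[0,0,0,0,0,0,4]]
  force: 30

```text
time: 4.93
ee_pos: [0.4601, 0.0816, 0.1729]
tcp_rot: [-180.0, 0.2, 36.7]
wrist_force: [0.2, -0.6, 0.4]
opening: 0.0398
```

```bash
python3 - <<'E'
from h import *
p=tab(2,.29,.131);print(p);d([p[0],p[1],p[2]-.013],37.1)
im=imaging.camera('wrist');cv2.imwrite('pics/w3.png',im)
E
```

```text
[0.4559392  0.0853654  0.19145974]
t 4.93 p [0.4601 0.0816 0.1729] rpy [-180.     0.2   36.7] q [ 10.  -7.  -8.  89.  -0. 153.] F [ 0.2 -0.6  0.4] op 0.0398
rot [-0.001  0.003 -0.007] shift cm [-0.11 -0.56 -0.55]
```

View pics/w3.png

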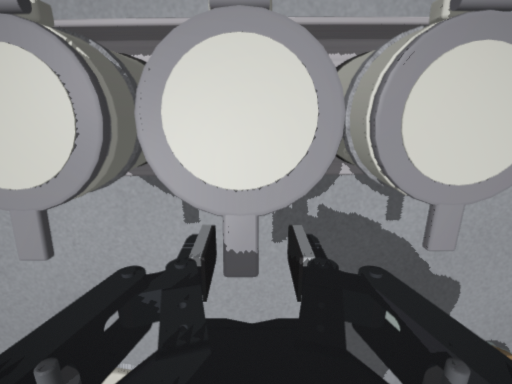

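Emit:
servo_tool:
  moves:
    - [[0,0,0,-0.1,-0.6,-0.4,4],[0,0,0,0,0,0,4],[0,0,0,0,0,0,1],[0,0,0,0,0,0,1],[0,0,0,0,0,0,1],[0,0,0,0,0,0,1]]
  force: 30

```text
time: 5.48
ee_pos: [0.4568, 0.0861, 0.1828]
tcp_rot: [179.9, -0.1, 36.7]
wrist_force: [0.7, 0.8, -3.0]
opening: 0.017
```

```bash
python3 - <<'E'
from h import *
p=tab(2,.29,.131);d([p[0],p[1],p[2]-.013],37.1)
im=imaging.camera('wrist');cv2.imwrite('pics/w4.png',im)
E
```

```text
t 5.48 p [0.4568 0.0861 0.1828] rpy [ 1.799e+02 -1.000e-01  3.670e+01] q [ 11.  -8.  -8.  90.  -0. 154.] F [ 0.7  0.8 -3. ] op 0.017
rot [ 0.001 -0.002 -0.008] shift cm [-0.12  0.01  0.44]
```

View pics/w4.png

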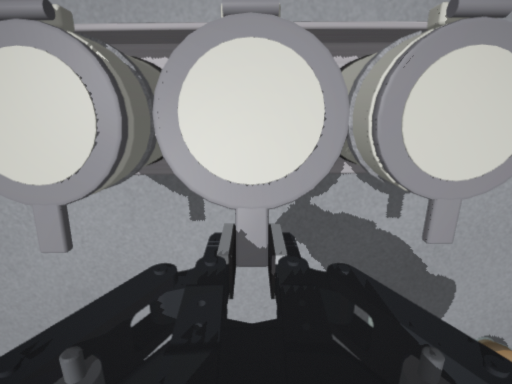

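Emit:
servo_tool:
  moves:
    - [[0,0,0,0.43,0,-1.23,1],[0,0,0,0.55,0,-1.18,1],[0,0,0,0.67,0,-1.12,1],[0,0,0,0.78,0,-1.04,1],[0,0,0,0.88,0,-0.96,1],[0,0,0,0.97,0,-0.87,1]]

```text
time: 6.03
ee_pos: [0.4906, 0.1115, 0.2456]
tcp_rot: [-180.0, 0.2, 36.6]
wrist_force: [0.4, 0.9, -5.6]
opening: 0.0172
```

```bash
cat >> h.py <<'E'
def arc(i,dz=.0085,n=12,st=.1,s=1,th1=None):
    o=rpt();Hh=C[i]+.058*EX;v=o['ee_pos']-Hh;a=v@EX;b=o['ee_pos'][2]-.154+dz
    th=np.arctan2(b,-a);r=np.hypot(a,b);print('theta',th.round(3),'r',r.round(4),'lat',(v@EY).round(4))
    for k in range(n):
        t0=th+s*k*st;t1=t0+s*st
        print(round(t1,2),(100*.13*(np.cos(t0)-np.cos(t1)) if k else 100*(-.13*np.cos(t1)-a)).round(2),(-100*.13*(np.sin(t1)-np.sin(t0)) if k else -100*(.13*np.sin(t1)-b)).round(2))
E
python3 - <<'E'
from h import *
arc(2)
im=imaging.camera('wrist');cv2.imwrite('pics/w5.png',im)
E
```

```text
t 6.03 p [0.4906 0.1115 0.2456] rpy [-180.     0.2   36.6] q [ 13.  -1.   6.  97.  -0. 156.] F [ 0.4  0.9 -5.6] op 0.0172
theta 0.884 r 0.1295 lat -0.0001
0.98 1.01 -0.81
1.08 1.12 -0.66
1.18 1.18 -0.55
1.28 1.23 -0.43
1.38 1.26 -0.31
1.48 1.29 -0.18
1.58 1.3 -0.05
1.68 1.3 0.08
1.78 1.28 0.21
1.88 1.25 0.34
1.98 1.21 0.46
2.08 1.16 0.58
```

View pics/w5.png

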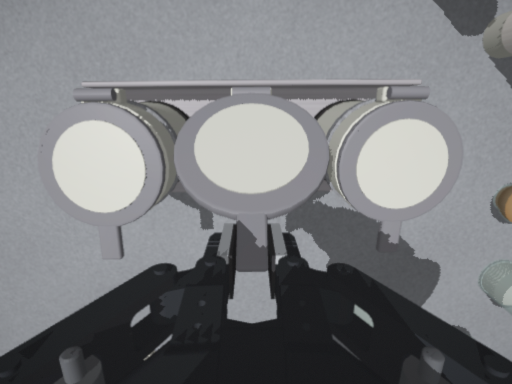

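Cap 2 is following (tab held between pads at (252,240)); continue the arc.

Emit:
servo_tool:
  moves:
    - [[0,0,0,1.01,0,-0.81,1],[0,0,0,1.12,0,-0.66,1],[0,0,0,1.18,0,-0.55,1],[0,0,0,1.23,0,-0.43,1],[0,0,0,1.26,0,-0.31,1],[0,0,0,1.29,0,-0.18,1]]

```text
time: 6.58
ee_pos: [0.5475, 0.1543, 0.2754]
tcp_rot: [-179.9, 0.4, 36.6]
wrist_force: [-2.4, 0.0, -0.1]
opening: 0.0166
```

```bash
python3 - <<'E'
from h import *
arc(2,n=5)
im=imaging.camera('wrist');cv2.imwrite('pics/w6.png',im)
E
```

```text
t 6.58 p [0.5475 0.1543 0.2754] rpy [-179.9    0.4   36.6] q [ 16.   9.  20. 101.  -0. 159.] F [-2.4  0.  -0.1] op 0.0166
theta 1.487 r 0.1304 lat -0.0003
1.59 1.3 -0.01
1.69 1.3 0.09
1.79 1.28 0.22
1.89 1.25 0.34
1.99 1.21 0.47
```

View pics/w6.png

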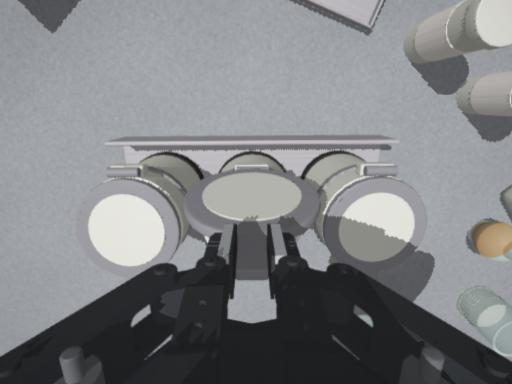

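Emit:
servo_tool:
  moves:
    - [[0,0,0,1.3,0,0,1],[0,0,0,1.3,0,0.1,1],[0,0,0,1.28,0,0.22,1],[0,0,0,1.25,0,0.34,1],[0,0,0,0.3,0,0.1,1]]

```text
time: 7.05
ee_pos: [0.5933, 0.1887, 0.2701]
tcp_rot: [180.0, 0.2, 36.6]
wrist_force: [-1.6, -0.2, 1.1]
opening: 0.0135
```

```bash
python3 - <<'E'
from h import *
arc(2,n=1)
im=imaging.camera('wrist');cv2.imwrite('pics/w6.png',im)
E
```

```text
t 7.05 p [0.5933 0.1887 0.2701] rpy [180.    0.2  36.6] q [ 18.  17.  28. 102.  -0. 161.] F [-1.6 -0.2  1.1] op 0.0135
theta 1.927 r 0.1329 lat -0.0004
2.03 1.09 0.79
```

```bash
python3 - <<'E'
from h import *
cv2.imwrite('pics/s6.png',cv2.resize(imaging.camera('side')[100:340,150:370],None,fx=2.5,fy=2.5,interpolation=cv2.INTER_CUBIC))
E
```

```text
(no output)
```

View pics/w6.png

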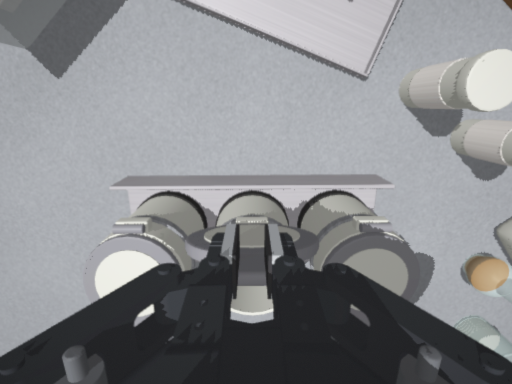

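View pics/s6.png

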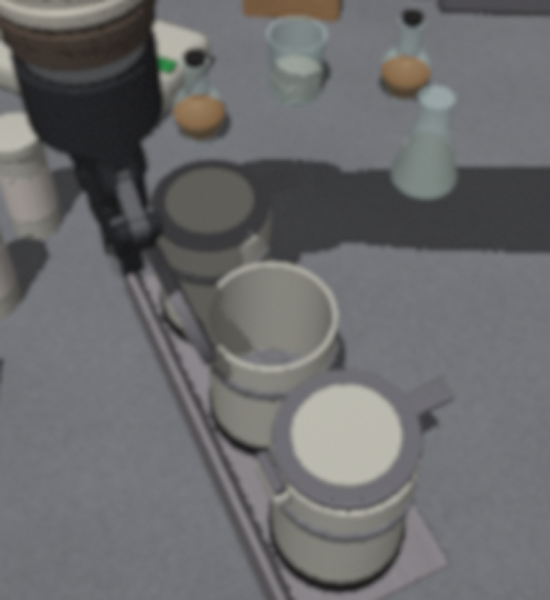

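Emit:
servo_tool:
  moves:
    - [[0,0,0,0,0,0,4],[0,0,0,0,0,0,4],[0,0,0,0,0,-2,4],[0,0,0,0,0,-2,4],[0,0,0,0,0,-2,4],[0,0,0,-2,0,-1,4]]

```text
time: 7.65
ee_pos: [0.5755, 0.1748, 0.337]
tcp_rot: [-179.9, 0.8, 36.6]
wrist_force: [-0.1, -0.3, -0.3]
opening: 0.04
```

```bash
python3 - <<'E'
from h import *
t=imaging.camera('top');s=imaging.camera('side');cv2.imwrite('pics/t7.png',t);cv2.imwrite('pics/s7.png',s)
for n,im in(('top',t),('side',s)):
    h=cv2.cvtColor(im,cv2.COLOR_BGR2HSV);m=((h[...,0]>5)&(h[...,0]<18)&(h[...,1]>90)&(h[...,2]>60)).astype(np.uint8)
    print(n,[(c[0:4].tolist(),int(c[4])) for c in cv2.connectedComponentsWithStats(m)[2][1:] if c[4]>60])
d([.5,-.25,.32],37)
E
```

```text
top [([330, 126, 21, 20], 240), ([422, 130, 87, 54], 1428), ([0, 148, 28, 30], 490), ([377, 211, 18, 21], 245)]
side [([248, 58, 41, 50], 764), ([303, 124, 18, 13], 180), ([228, 139, 11, 14], 112)]
t 7.75 p [0.5734 0.1729 0.3399] rpy [-180.     0.6   36.5] q [ 17.  18.  37. 110.  -0. 160.] F [-0.  -0.3  0.9] op 0.0398
rot [-0.     0.01  -0.008] shift cm [-31.05  29.62   2.3 ]
```

View pics/t7.png

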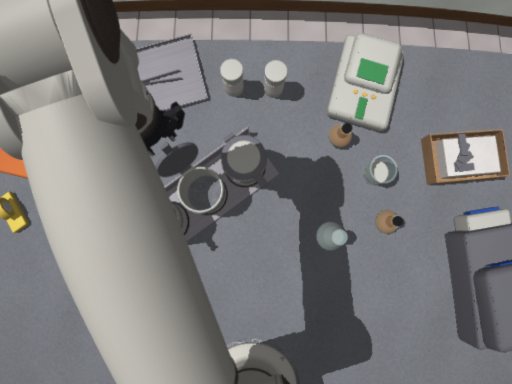

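Emit:
servo_tool:
  moves:
    - [[0,0,0.11,-1,1,0,5],[0,0,0.11,0,2,0,5],[0,0,0.11,0,2,0,5],[0,0,0.11,0,2,0,5],[0,0,0.11,0,2,0,5],[0,0,0,0,4,0,5],[0,0,0,0,4,0,5],[0,0,0,0,4,0,5],[0,0,0,0,4,0,5],[0,0,0,0,4,0,5]]

```text
time: 8.58
ee_pos: [0.6204, -0.1384, 0.3337]
tcp_rot: [-179.4, 0.7, 6.1]
wrist_force: [1.7, 0.1, 0.9]
opening: 0.0503
```

```bash
python3 - <<'E'
from h import *
d([.670,-.226,.2],5)
E
```

```text
t 8.58 p [ 0.6204 -0.1384  0.3337] rpy [-179.4    0.7    6.1] q [-13.  24.  45. 112.   0. 161.] F [1.7 0.1 0.9] op 0.0503
rot [-0.01   0.012  0.019] shift cm [ 4.17  9.37 13.22]
```

Emit:
servo_tool:
  moves:
    - [[0,0,0,0,2,3,5],[0,0,0,0,2,3,5],[0,0,0,1,2,3,5],[0,0,0,1,1.5,2,5],[0,0,0,1,1,0.5,5],[0,0,0,0.8,0,0,5],[0,0,0,0,0,0,5],[0,0,0,0,0,0,5]]

```text
time: 9.25
ee_pos: [0.6649, -0.2339, 0.208]
tcp_rot: [-179.5, 0.8, 5.3]
wrist_force: [-0.6, -0.9, 0.6]
opening: 0.0502
```

```bash
python3 - <<'E'
from h import *
d([.670,-.226,.2],5)
c=cal('wrist');im=imaging.camera('wrist');cv2.imwrite('pics/w8.png',im)
print(proj('wrist',[[.670,-.226,.114],[.67,-.226,.0]],c))
s=imaging.camera('side');cv2.imwrite('pics/s8.png',cv2.resize(s[60:220,160:360],None,fx=4,fy=3.7))
E
```

```text
t 9.25 p [ 0.6649 -0.2339  0.208 ] rpy [-179.5    0.8    5.3] q [-19.  29.  37.  99.   0. 155.] F [-0.6 -0.9  0.6] op 0.0502
rot [-0.009  0.014  0.005] shift cm [ 0.59 -0.73  0.8 ]
[[246.0202791  182.02836634]
 [248.68494163 157.19526777]]
```

View pics/w8.png

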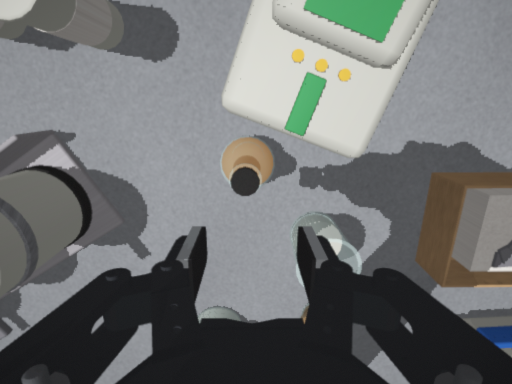

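View pics/s8.png

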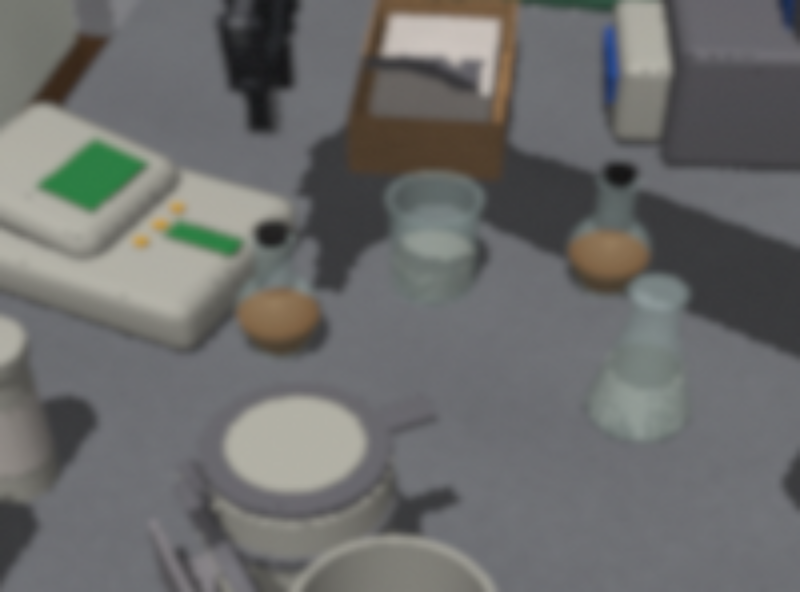

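Emit:
servo_tool:
  moves:
    - [[-0.009,0.014,0,0.6,-0.7,2,5],[0,0,0,0,0,2,5],[0,0,0,0,0,2,5],[0,0,0,0,0,1.5,5],[0,0,0,0,0,0,5]]

```text
time: 9.77
ee_pos: [0.6719, -0.2222, 0.1404]
tcp_rot: [179.7, -0.8, 5.6]
wrist_force: [-0.1, -0.2, -0.0]
opening: 0.0498
```

```bash
python3 - <<'E'
from h import *
d([.670,-.226,.073],5)
c=cal('wrist');im=imaging.camera('wrist');cv2.imwrite('pics/w9.png',im)
g=im.max(2);m=((g<45)).astype(np.uint8);m[240:]=0
print([(s[:5].tolist(),c0) for s,c0 in zip(*cv2.connectedComponentsWithStats(m)[2:]) if 100<s[4]<4000])
print(proj('wrist',[[.670,-.226,.114],[.67,-.226,.0]],c))
E
```

```text
t 9.77 p [ 0.6719 -0.2222  0.1404] rpy [179.7  -0.8   5.6] q [-18.  26.  25.  89.   0. 156.] F [-0.1 -0.2 -0. ] op 0.0498
rot [ 0.005 -0.014  0.01 ] shift cm [-0.32  0.32  6.74]
[([0, 191, 63, 49, 963], array([ 34.46832814, 213.62201454])), ([239, 203, 37, 37, 982], array([257.29022403, 222.62627291]))]
[[259.16172721 223.49859618]
 [255.85055217 180.81114872]]
```

View pics/w9.png

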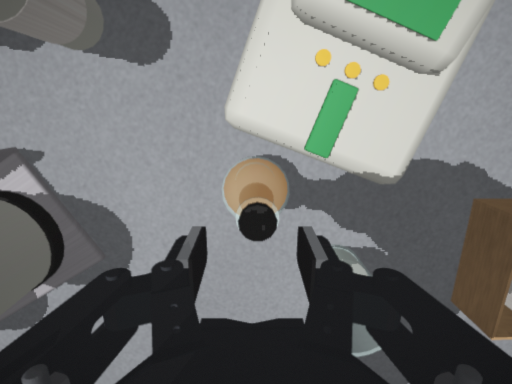

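Emit:
servo_tool:
  moves:
    - [[0.005,-0.014,0,-0.25,0.25,1,5],[0,0,0,0,0,1.5,5],[0,0,0,0,0,1.5,5],[0,0,0,0,0,1.5,5],[0,0,0,0,0,1,5],[0,0,0,0,0,0,5]]

```text
time: 10.32
ee_pos: [0.6731, -0.2257, 0.0846]
tcp_rot: [179.7, -0.6, 5.7]
wrist_force: [-1.1, -0.1, -0.4]
opening: 0.0501
```

```bash
python3 - <<'E'
from h import *
d([.670,-.226,.073],5)
c=cal('wrist');im=imaging.camera('wrist');cv2.imwrite('pics/w10.png',im)
E
```

```text
t 10.32 p [ 0.6731 -0.2257  0.0846] rpy [179.7  -0.6   5.7] q [-19.  26.  20.  83.  -0. 156.] F [-1.1 -0.1 -0.4] op 0.0501
rot [ 0.006 -0.01   0.012] shift cm [-0.32 -0.01  1.15]
```

View pics/w10.png

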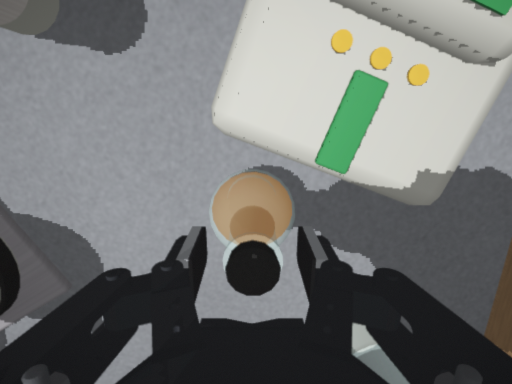

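Emit:
servo_tool:
  moves:
    - [[0.006,-0.01,0,-0.3,0,0.6,5],[0,0,0,0,0,0.5,5],[0,0,0,0,0,0,4],[0,0,0,0,0,0,3],[0,0,0,0,0,0,2],[0,0,0,0,0,0,2],[0,0,0,0,0,0,2]]
  force: 35

```text
time: 10.95
ee_pos: [0.6716, -0.2269, 0.0781]
tcp_rot: [179.9, -0.3, 5.7]
wrist_force: [-0.2, -0.0, -1.8]
opening: 0.0269
```

```bash
python3 - <<'E'
from h import *
rpt()
E
```

```text
t 10.95 p [ 0.6716 -0.2269  0.0781] rpy [179.9  -0.3   5.7] q [-19.  27.  19.  83.   0. 156.] F [-0.2 -0.  -1.8] op 0.0269
```

Emit:
servo_tool:
  moves:
    - [[0,0,0,0,0,-1,2],[0,0,0,0,0,-2,2],[0,0,0,0,0,-3,2],[0,0,0,-1,0,-3,2],[0,0,0,-2,0,-3,2],[0,0,0,-2,0,-3,2],[0,0,0,-2,0,-3,2],[0,0,0,-2,0,-2,2],[0,0,0,-1,0,0,2],[0,0,0,0,0,0,2]]

```text
time: 11.78
ee_pos: [0.5656, -0.2356, 0.2919]
tcp_rot: [179.9, -0.2, 5.8]
wrist_force: [-0.2, 0.2, -1.2]
opening: 0.0269
```

```bash
python3 - <<'E'
from h import *
d([C[2][0],C[2][1],.275],5)
im=imaging.camera('wrist');cv2.imwrite('pics/w11.png',im)
E
```

```text
t 11.78 p [ 0.5656 -0.2356  0.2919] rpy [179.9  -0.2   5.8] q [-23.  16.  30. 103.  -0. 152.] F [-0.2  0.2 -1.2] op 0.0269
rot [ 0.002 -0.003  0.013] shift cm [ -1.92 -36.55   1.62]
```

View pics/w11.png

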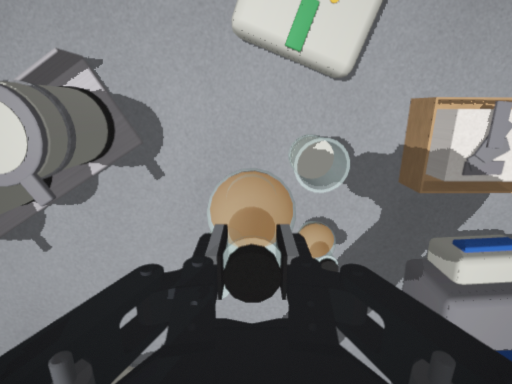

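Emit:
servo_tool:
  moves:
    - [[0,0,0,-0.5,-1.5,0,2],[0,0,0,-0.5,-3,0,2],[0,0,0,-0.3,-3.3,0,2],[0,0,0,-0.3,-3.3,0,2],[0,0,0,-0.2,-3.3,0,2],[0,0,0,0,-3.3,0,2],[0,0,0,0,-3.3,0,2],[0,0,0,0,-3.3,0,2],[0,0,0,0,-3.3,0,2],[0,0,0,0,-3,0,2],[0,0,0,0,-2,0,2],[0,0,0,0,-1,0,2]]

```text
time: 12.83
ee_pos: [0.5198, 0.0837, 0.2824]
tcp_rot: [-178.7, 0.5, 8.5]
wrist_force: [0.4, -0.2, -1.7]
opening: 0.0267
```

Emit:
servo_tool:
  moves:
    - [[0,0,-0.12,0,0,0,2],[0,0,-0.12,0,0,0,2],[0,0,-0.12,0,0,0,2],[0,0,-0.12,0,0,0,2],[0,0,-0.12,0,0,0,2],[0,0,-0.12,0,0,0,2],[0,0,-0.12,0,0,0,2],[0,0,-0.12,0,0,0,2],[0,0,-0.12,0,0,0,2],[0,0,-0.12,0,0,0,2],[0,0,-0.12,0,0,0,2],[0,0,-0.12,0,0,0,2]]

```text
time: 13.83
ee_pos: [0.5245, 0.0768, 0.277]
tcp_rot: [-178.9, -1.2, 93.8]
wrist_force: [-0.2, -0.7, -1.4]
opening: 0.027
```

```bash
python3 - <<'E'
from h import *
d([C[2][0],C[2][1],.275],127.1)
E
```

```text
t 13.83 p [0.5245 0.0768 0.277 ] rpy [-178.9   -1.2   93.8] q [  8.   5.  15. 101.   1.  94.] F [-0.2 -0.7 -1.4] op 0.027
rot [-0.013 -0.025 -0.581] shift cm [ 5.02 -1.14  0.32]
```

Emit:
servo_tool:
  moves:
    - [[-0.005,-0.01,-0.116,0,0,-0.5,2],[-0.005,-0.01,-0.116,0,0,0,2],[-0.005,0,-0.116,0,0,0,2],[0,0,-0.116,0,0,0,2],[0,0,-0.116,0,0,0,2],[0,0,0,0,0,0,2]]

```text
time: 14.33
ee_pos: [0.5272, 0.0713, 0.2796]
tcp_rot: [-179.8, -0.2, 128.5]
wrist_force: [0.4, 0.3, -1.2]
opening: 0.027
```

```bash
python3 - <<'E'
from h import *
d([C[2][0],C[2][1],.275],127.1)
E
```

```text
t 14.33 p [0.5272 0.0713 0.2796] rpy [-179.8   -0.2  128.5] q [  8.   4.  15. 101.   0.  59.] F [ 0.4  0.3 -1.2] op 0.027
rot [-0.004 -0.004  0.024] shift cm [5.37 2.05 0.47]
```

Emit:
servo_tool:
  moves:
    - [[0,0,0.02,1.3,0.5,0,2],[0,0,0,1.3,0.5,0,2],[0,0,0,1.3,0.5,0,2],[0,0,0,1.3,0.5,0,2],[0,0,0,0,0,0,2],[0,0,0,0,0,0,2]]

```text
time: 14.83
ee_pos: [0.5133, 0.1224, 0.2776]
tcp_rot: [-179.5, -0.3, 125.4]
wrist_force: [0.4, 0.7, -0.8]
opening: 0.027
```

```bash
python3 - <<'E'
from h import *
d([C[2][0],C[2][1],.105],127.1)
im=imaging.camera('wrist');cv2.imwrite('pics/w12.png',im)
cv2.imwrite('pics/s12.png',cv2.resize(imaging.camera('side')[60:340,150:370],None,fx=2.2,fy=2.2,interpolation=cv2.INTER_CUBIC))
E
```

```text
t 14.83 p [0.5133 0.1224 0.2776] rpy [-179.5   -0.3  125.4] q [ 13.   4.  14. 101.   0.  68.] F [ 0.4  0.7 -0.8] op 0.027
rot [-0.008 -0.005 -0.03 ] shift cm [ 0.42  0.07 17.26]
```

View pics/w12.png

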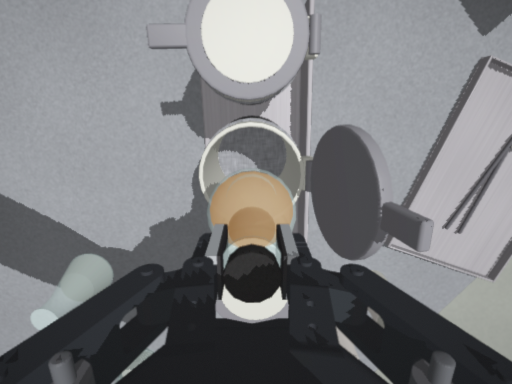

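View pics/s12.png

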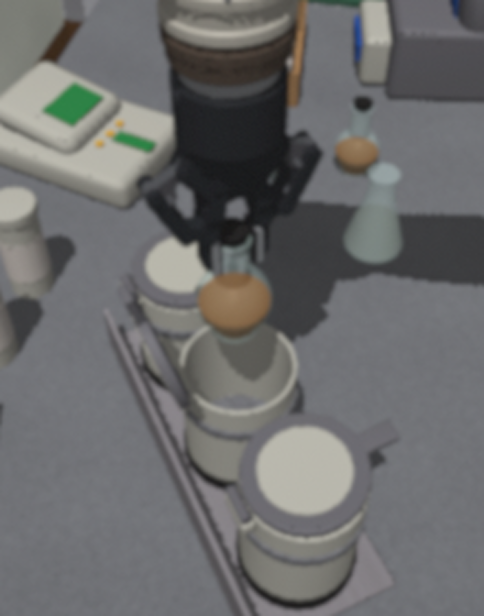

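Emit:
servo_tool:
  moves:
    - [[-0.008,-0.005,-0.03,0.42,0.07,0,2],[0,0,0,0,0,1,2],[0,0,0,0,0,1.5,2],[0,0,0,0,0,1.5,2],[0,0,0,0,0,1.5,2],[0,0,0,0,0,0,2]]

```text
time: 15.43
ee_pos: [0.5128, 0.1236, 0.2215]
tcp_rot: [179.7, 0.2, 127.2]
wrist_force: [-0.6, -0.8, -2.0]
opening: 0.0268
```

```bash
python3 - <<'E'
from h import *
d([C[2][0],C[2][1],.106],127.1)
im=imaging.camera('wrist');cv2.imwrite('pics/w13.png',im)
E
```

```text
t 15.43 p [0.5128 0.1236 0.2215] rpy [179.7   0.2 127.2] q [14.  1.  5. 94. -0. 66.] F [-0.6 -0.8 -2. ] op 0.0268
rot [0.004 0.003 0.001] shift cm [ 0.42 -0.14 11.55]
```

View pics/w13.png

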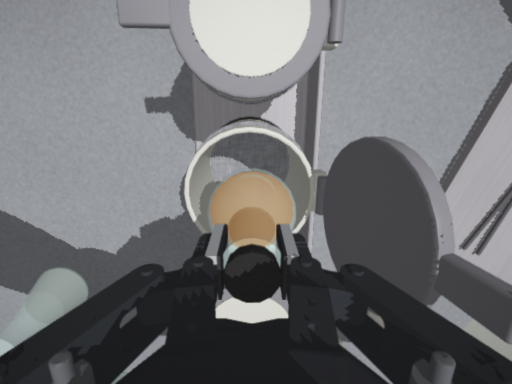

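Emit:
servo_tool:
  moves:
    - [[0.004,0,0,0.4,-0.15,1,2],[0,0,0,0,0,1.5,2],[0,0,0,0,0,1.5,2],[0,0,0,0,0,1.5,2],[0,0,0,0,0,1.5,2],[0,0,0,0,0,1.2,2],[0,0,0,0,0,0.8,2],[0,0,0,0,0,0.4,2],[0,0,0,0,0,0,2]]

```text
time: 16.23
ee_pos: [0.5135, 0.125, 0.1353]
tcp_rot: [179.2, 0.5, 127.1]
wrist_force: [-0.1, 0.8, -0.9]
opening: 0.0269
```

```bash
python3 - <<'E'
from h import *
d([C[2][0],C[2][1],.106],127.1)
E
```

```text
t 16.23 p [0.5135 0.125  0.1353] rpy [179.2   0.5 127.1] q [14.  0. -5. 83. -0. 67.] F [-0.1  0.8 -0.9] op 0.0269
rot [0.014 0.01  0.001] shift cm [ 0.34 -0.27  2.92]
```

Emit:
servo_tool:
  moves:
    - [[0.014,0.01,0,0.3,-0.25,0.5,2],[0,0,0,0,0,0.8,2],[0,0,0,0,0,0.6,2],[0,0,0,0,0,0.4,2],[0,0,0,0,0,0.2,2],[0,0,0,0,0,0,2]]

```text
time: 16.73
ee_pos: [0.5102, 0.126, 0.1102]
tcp_rot: [180.0, -0.0, 127.1]
wrist_force: [-1.5, 0.0, -1.1]
opening: 0.027
```

```bash
python3 - <<'E'
from h import *
d([C[2][0],C[2][1],.106],127.1)
E
```

```text
t 16.73 p [0.5102 0.126  0.1102] rpy [180.   -0.  127.1] q [14.  1. -7. 82.  0. 67.] F [-1.5  0.  -1.1] op 0.027
rot [ 0.    -0.     0.001] shift cm [ 0.03 -0.03  0.42]
```

Emit:
servo_tool:
  moves:
    - [[0,0,0,0,0,0.15,2],[0,0,0,0,0,0.15,2],[0,0,0,0,0,0.15,2],[0,0,0,0,0,0,2]]

```text
time: 17.07
ee_pos: [0.5103, 0.1258, 0.1059]
tcp_rot: [180.0, 0.0, 127.1]
wrist_force: [-1.5, -0.8, -1.0]
opening: 0.0266
```

Emit:
servo_tool:
  moves:
    - [[0,0,0,0,0,0.15,2],[0,0,0,0,0,0,2]]

```text
time: 17.23
ee_pos: [0.5108, 0.1257, 0.1058]
tcp_rot: [179.9, 0.1, 127.1]
wrist_force: [-0.2, -0.7, -1.3]
opening: 0.0273
```

Emit:
servo_tool:
  moves:
    - [[0,0,0,0,0,0.2,2],[0,0,0,0,0,0.2,2]]

```text
time: 17.4
ee_pos: [0.5116, 0.1254, 0.1054]
tcp_rot: [179.7, 0.2, 127.1]
wrist_force: [-8.9, -3.1, 21.2]
opening: 0.0268
```

Emit:
servo_tool:
  moves:
    - [[0,0,0,0,0,0.2,2],[0,0,0,0,0,0,2]]

```text
time: 17.57
ee_pos: [0.5118, 0.1254, 0.1061]
tcp_rot: [179.6, 0.3, 127.1]
wrist_force: [0.2, -0.2, -1.7]
opening: 0.0271
```

Emit:
servo_tool:
  moves:
    - [[0,0,0,0,0,0.12,2],[0,0,0,0,0,0.1,2.9],[0,0,0,0,0,0,3.3],[0,0,0,0,0,0,3.8],[0,0,0,0,0,0,4],[0,0,0,0,0,0,4]]

```text
time: 18.07
ee_pos: [0.5122, 0.1255, 0.1036]
tcp_rot: [179.5, 0.3, 127.1]
wrist_force: [-1.7, -0.6, 3.5]
opening: 0.0402
```

```bash
python3 - <<'E'
from h import *
rpt()
im=imaging.camera('wrist');cv2.imwrite('pics/w14.png',im)
E
```

```text
t 18.07 p [0.5122 0.1255 0.1036] rpy [179.5   0.3 127.1] q [14.  1. -8. 80. -0. 67.] F [-1.7 -0.6  3.5] op 0.0402
```

View pics/w14.png

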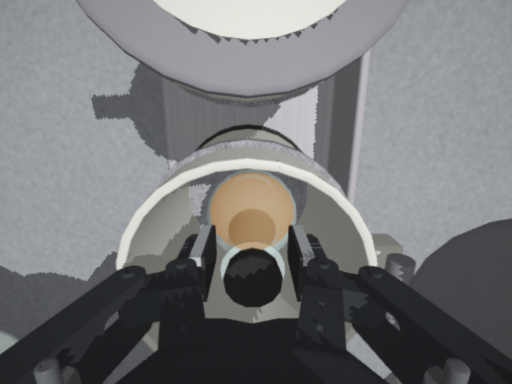

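Emit:
servo_tool:
  moves:
    - [[0,0,0,0,0,-0.4,4],[0,0,0,0,0,-1,4],[0,0,0,0,0,-2,4],[0,0,0,0,0,-3,4],[0,0,0,0,0,-3,4],[0,0,0,0,0,-3,4],[0,0,0,0,0,-3,4],[0,0,0,0,0,-3,4],[0,0,0,0,0,-2,4],[0,0,0,0,0,0,4]]

```text
time: 18.95
ee_pos: [0.5084, 0.1258, 0.3207]
tcp_rot: [179.5, 0.3, 127.2]
wrist_force: [0.6, 0.1, 1.1]
opening: 0.0398
```

```bash
python3 - <<'E'
from h import *
d([*tab(2,1.92,.131)[:2],.33],37.1);print(tab(2,1.92,.131))
im=imaging.camera('wrist');cv2.imwrite('pics/w15.png',im)
cv2.imwrite('pics/s15.png',cv2.resize(imaging.camera('side')[60:340,150:370],None,fx=2.2,fy=2.2,interpolation=cv2.INTER_CUBIC))
E
```

```text
t 18.95 p [0.5084 0.1258 0.3207] rpy [179.5   0.3 127.2] q [ 14.   4.  19. 105.  -0.  67.] F [0.6 0.1 1.1] op 0.0398
rot [ 0.011 -0.004  1.572] shift cm [-0.08 10.43 -0.83]
[0.59180886 0.18812281 0.27709356]
```

View pics/w15.png

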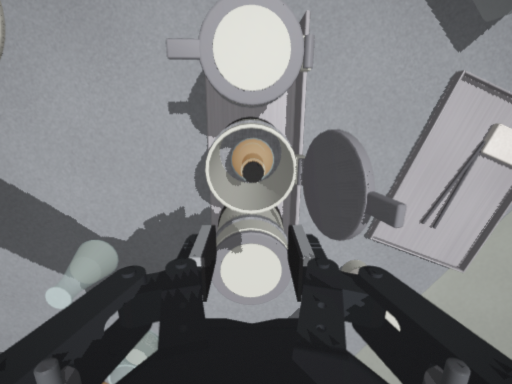

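View pics/s15.png

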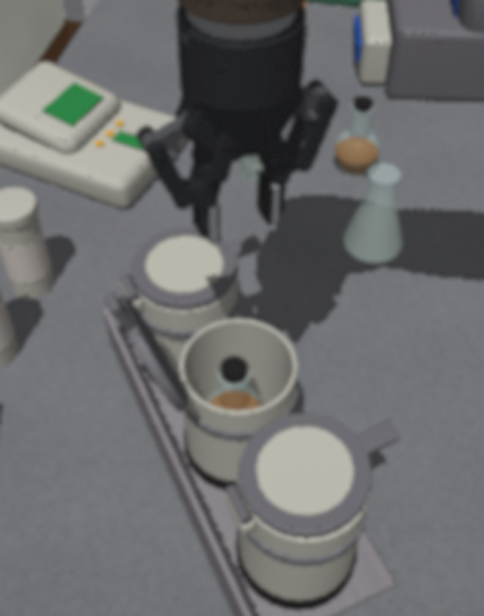

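```bash
python3 - <<'E'
from h import *
c=cal('wrist')
for th in(1.7,1.8,1.9,2.0): print(th,[proj('wrist',tab(2,th,r,h)+e*EY,c).round(0)[0].tolist() for r,h,e in((.140,-.004,.009),(.140,-.004,-.009),(.1105,-.004,0),(.058,-.004,.05),(.058,-.004,-.05))])
E
```

```text
1.7 [[365.0, 212.0], [362.0, 238.0], [343.0, 209.0], [322.0, 134.0], [315.0, 238.0]]
1.8 [[385.0, 211.0], [382.0, 236.0], [357.0, 208.0], [328.0, 134.0], [320.0, 237.0]]
1.9 [[403.0, 209.0], [399.0, 234.0], [370.0, 207.0], [334.0, 134.0], [326.0, 237.0]]
2.0 [[419.0, 206.0], [414.0, 231.0], [381.0, 205.0], [340.0, 134.0], [331.0, 236.0]]
```

Emit:
servo_tool:
  moves:
    - [[0,0,0.12,0,0,-1,4],[0,0,0.12,0,0,-1,4],[0,0,0.12,0,0,0,4],[0,0,0.12,0,0,0,4],[0,0,0.12,0,0,0,4],[0,0,0.12,0,0,0,4],[0,0,0.12,0,0,0,4],[0,0,0.12,0,0,0,4],[0,0,0.12,0,0,0,4],[0,0,0.12,0,0,0,4],[0,0,0.12,0,0,0,4],[0,0,0.12,0,0,0,4]]

```text
time: 20.05
ee_pos: [0.5051, 0.1255, 0.3195]
tcp_rot: [-179.5, 1.0, 41.6]
wrist_force: [-0.3, 0.5, 0.6]
opening: 0.0399
```

```bash
python3 - <<'E'
from h import *
d([*tab(2,1.92,.131)[:2],.33],37.1);print(tab(2,1.92,.131))
E
```

```text
t 20.05 p [0.5051 0.1255 0.3195] rpy [-179.5    1.    41.6] q [ 14.   5.  20. 106.   0. 152.] F [-0.3  0.5  0.6] op 0.0399
rot [-0.008  0.017  0.078] shift cm [10.63  1.05 -1.24]
[0.59180886 0.18812281 0.27709356]
```

Emit:
servo_tool:
  moves:
    - [[-0.008,0.017,0.078,1,0.2,-1.5,4],[0,0,0,2.4,0.3,0,4],[0,0,0,2.4,0.3,0,4],[0,0,0,2.4,0,0,4],[0,0,0,1.8,0,0,4],[0,0,0,0,0,0,4],[0,0,0,0,0,0,4]]

```text
time: 20.63
ee_pos: [0.5913, 0.1809, 0.3233]
tcp_rot: [-179.7, 0.8, 36.3]
wrist_force: [0.5, 0.0, 0.3]
opening: 0.0397
```

```bash
python3 - <<'E'
from h import *
d([*tab(2,1.9,.130)[:2],.265],37.1)
im=imaging.camera('wrist');cv2.imwrite('pics/w16.png',im)
E
```

```text
t 20.63 p [0.5913 0.1809 0.3233] rpy [-179.7    0.8   36.3] q [ 17.  20.  38. 109.   0. 161.] F [0.5 0.  0.3] op 0.0397
rot [-0.006  0.014 -0.014] shift cm [ 0.27 -0.52  5.83]
```

View pics/w16.png

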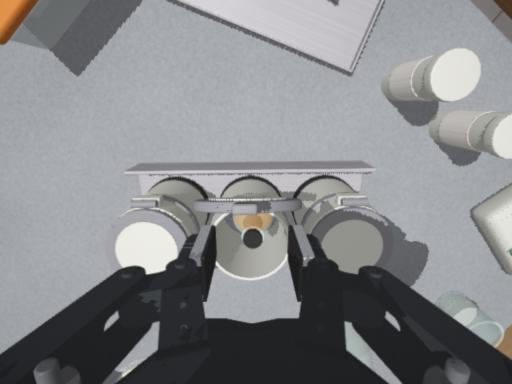

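Emit:
servo_tool:
  moves:
    - [[-0.006,0.014,-0.014,0.2,-0.4,0,4],[0,0,0,0,0,1.5,4],[0,0,0,0,0,1.5,4],[0,0,0,0,0,1.5,4],[0,0,0,0,0,1,4],[0,0,0,0,0,0,4]]

```text
time: 21.18
ee_pos: [0.5858, 0.1822, 0.2648]
tcp_rot: [-180.0, 0.1, 37.0]
wrist_force: [-0.9, -1.3, -0.6]
opening: 0.0396
```

```bash
python3 - <<'E'
from h import *
d([*tab(2,1.9,.130)[:2],.265],37.1)
im=imaging.camera('wrist');cv2.imwrite('pics/w16.png',im)
E
```

```text
t 21.18 p [0.5858 0.1822 0.2648] rpy [-1.8e+02  1.0e-01  3.7e+01] q [ 17.  15.  26. 100.  -0. 160.] F [-0.9 -1.3 -0.6] op 0.0396
rot [-0.     0.002 -0.001] shift cm [ 0.56 -0.11 -0.02]
```

View pics/w16.png

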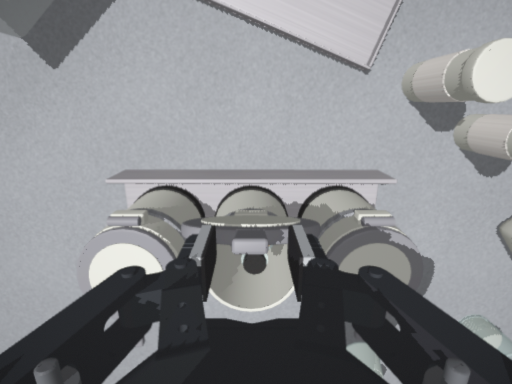

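Tab end at (250,245), between the pads. Shift +x slightly and pinch.

Emit:
servo_tool:
  moves:
    - [[0,0,0,0.5,0,0.1,4],[0,0,0,0,0,0,2.5],[0,0,0,0,0,0,1],[0,0,0,0,0,0,1],[0,0,0,0,0,0,1],[0,0,0,0,0,0,1]]
  force: 30

```text
time: 21.73
ee_pos: [0.5888, 0.1855, 0.2675]
tcp_rot: [-179.9, 0.0, 37.1]
wrist_force: [-1.7, 0.2, -2.0]
opening: 0.0168
```

```bash
python3 - <<'E'
from h import *
arc(2,dz=.012,s=-1,n=10)
im=imaging.camera('wrist');cv2.imwrite('pics/w17.png',im)
E
```

```text
t 21.73 p [0.5888 0.1855 0.2675] rpy [-179.9    0.    37.1] q [ 17.  16.  27. 101.   0. 160.] F [-1.7  0.2 -2. ] op 0.0168
theta 1.885 r 0.132 lat -0.0003
1.79 -1.32 -0.15
1.69 -1.28 -0.21
1.59 -1.3 -0.08
1.49 -1.3 0.05
1.39 -1.29 0.18
1.29 -1.26 0.3
1.19 -1.23 0.43
1.09 -1.18 0.55
0.99 -1.12 0.66
0.89 -1.05 0.77
```

View pics/w17.png

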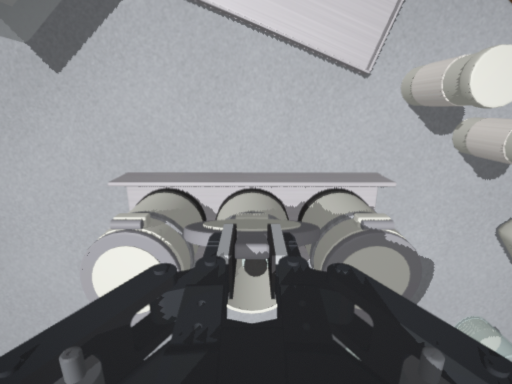

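Emit:
servo_tool:
  moves:
    - [[0,0,0,-1.2,0,-0.2,1],[0,0,0,-1.28,0,-0.2,1],[0,0,0,-1.3,0,-0.08,1],[0,0,0,-1.3,0,0.05,1],[0,0,0,-1.29,0,0.18,1],[0,0,0,-1.26,0,0.3,1]]

```text
time: 22.28
ee_pos: [0.5319, 0.1425, 0.2709]
tcp_rot: [180.0, -1.0, 37.2]
wrist_force: [1.2, 3.6, 0.9]
opening: 0.0173
```

```bash
python3 - <<'E'
from h import *
arc(2,dz=.011,s=-1,n=9)
E
```

```text
t 22.28 p [0.5319 0.1425 0.2709] rpy [180.   -1.   37.2] q [ 15.   5.  15.  99.   0. 158.] F [1.2 3.6 0.9] op 0.0173
theta 1.337 r 0.1315 lat -0.0002
1.24 -1.21 0.51
1.14 -1.2 0.49
1.04 -1.15 0.6
0.94 -1.08 0.72
0.84 -1.01 0.82
0.74 -0.92 0.92
0.64 -0.82 1.0
0.54 -0.72 1.08
0.44 -0.61 1.15
```

Emit:
servo_tool:
  moves:
    - [[0,0,0,-1.21,0,0.45,1],[0,0,0,-1.2,0,0.49,1],[0,0,0,-1.15,0,0.6,1],[0,0,0,-1.08,0,0.72,1],[0,0,0,-1.01,0,0.82,1],[0,0,0,-0.92,0,0.92,1]]

```text
time: 22.78
ee_pos: [0.4813, 0.1042, 0.2378]
tcp_rot: [179.7, -2.3, 37.3]
wrist_force: [-3.9, 0.9, 6.7]
opening: 0.0172
```

```bash
python3 - <<'E'
from h import *
arc(2,dz=.01,s=-1,n=8)
E
```

```text
t 22.78 p [0.4813 0.1042 0.2378] rpy [179.7  -2.3  37.3] q [ 12.  -5.   1.  94.   1. 155.] F [-3.9  0.9  6.7] op 0.0172
theta 0.785 r 0.1327 lat -0.0003
0.68 -0.68 1.15
0.58 -0.77 1.05
0.48 -0.66 1.12
0.38 -0.55 1.18
0.28 -0.43 1.23
0.18 -0.3 1.26
0.08 -0.17 1.29
-0.02 -0.04 1.3
```

Emit:
servo_tool:
  moves:
    - [[0,-0.02,0,-0.7,0,1.1,1],[0,-0.02,0,-0.75,0,1.05,1],[0,0,0,-0.66,0,1.12,1],[0,0,0,-0.55,0,1.18,1],[0,0,0,-0.4,0,1.23,1],[0,0,0,-0.2,0,0.6,1],[0,0,0,0,0,0,3],[0,0,0,0,0,0,4]]

```text
time: 23.45
ee_pos: [0.4532, 0.0827, 0.1818]
tcp_rot: [179.4, -0.6, 37.2]
wrist_force: [0.3, -0.2, 0.6]
opening: 0.0391
```

```bash
python3 - <<'E'
from h import *
arc(2,dz=.01,s=-1,n=2)
im=imaging.camera('wrist');cv2.imwrite('pics/w18.png',im)
E
```

```text
t 23.45 p [0.4532 0.0827 0.1818] rpy [179.4  -0.6  37.2] q [ 10.  -9.  -9.  89.  -0. 153.] F [ 0.3 -0.2  0.6] op 0.0391
theta 0.284 r 0.1347 lat -0.0005
0.18 0.15 1.4
0.08 -0.17 1.29
```

View pics/w18.png

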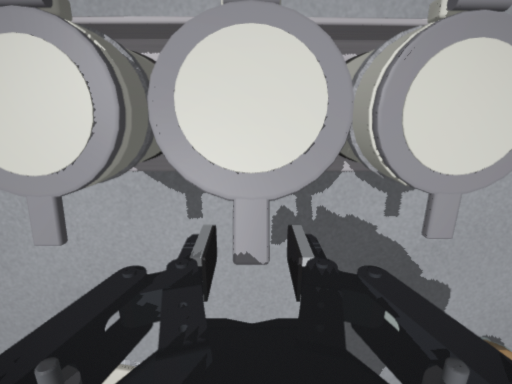

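Emit:
servo_tool:
  moves:
    - [[0,0,0,0,0,-2,4],[0,0,0,0,0,-2,2],[0,0,0,1,0,0,0],[0,0,0,1.2,0,0,0],[0,-0.01,0,0.5,0,0,0],[0,0,0,0,0,1,0],[0,0,0,0,0,1,0],[0,0,0,0,0,1,0],[0,0,0,0,0,1,0],[0,0,0,0,0,0.8,0],[0,0,0,0,0,0.5,0]]

```text
time: 24.42
ee_pos: [0.4777, 0.0995, 0.166]
tcp_rot: [179.3, -0.0, 37.2]
wrist_force: [-0.4, -0.8, 1.5]
opening: -0.0001
```

```bash
python3 - <<'E'
from h import *
d(C[2]-.045*EX+np.array([0,0,.16]),37.1)
E
```

```text
t 24.42 p [0.4777 0.0995 0.166 ] rpy [179.3  -0.   37.2] q [ 12.  -5.  -7.  88.  -1. 155.] F [-0.4 -0.8  1.5] op -0.0001
rot [ 0.012 -0.001  0.001] shift cm [-0.34 -0.19  0.6 ]
```

Emit:
servo_tool:
  moves:
    - [[0,0,0,0,0,0.3,0],[0,0,0,0,0,0.3,0],[0,0,0,0,0,0.3,0],[0,0,0,0,0,0.3,0],[0,0,0,0,0,0.4,0],[0,0,0,0,0,0.5,0],[0,0,0,0,0,0.6,0],[0,0,0,0,0,0.5,0]]

```text
time: 25.08
ee_pos: [0.4776, 0.099, 0.1598]
tcp_rot: [178.7, -1.5, 37.2]
wrist_force: [-15.3, -1.9, 32.3]
opening: -0.0001
```

Emit:
servo_tool:
  moves:
    - [[0,0,0,0,0,-1,2],[0,0,0,0,0,-2,4],[0,0,0,0,0,-3,4],[0,0,0,0,-2,0,4],[0,0,0,0,-3,0,4],[0,0,0,-1,-3,0,4],[0,0,0,-2,-3,0,4],[0,0,0,-1.5,-1,0,4],[0,0,0,0,0,0,4],[0,0,0,0,0,0,4]]

```text
time: 25.92
ee_pos: [0.3637, 0.17, 0.2234]
tcp_rot: [178.6, -2.2, 37.0]
wrist_force: [-0.5, 0.3, 0.8]
opening: 0.0401
```

```bash
python3 - <<'E'
from h import *
p=tab(1,.115,.131);print(p);d([p[0],p[1],p[2]-.011],37.1)
im=imaging.camera('wrist');cv2.imwrite('pics/w19.png',im);c=cal('wrist')
for th in(0,.1,.2): print(th,[proj('wrist',tab(1,th,r,h),c).round(0)[0].tolist() for r,h in((.058,.006),(.140,.004),(.1105,.004))],[proj('wrist',tab(2,0,r,h),c).round(0)[0].tolist() for r,h in((.058,.006),)])
E
```

```text
[0.37706651 0.18248776 0.16903182]
t 25.92 p [0.3637 0.17   0.2234] rpy [178.6  -2.2  37. ] q [ 26. -18. -12.  94.  -1. 169.] F [-0.5  0.3  0.8] op 0.0401
rot [ 0.025 -0.038 -0.002] shift cm [ 1.57 -0.36  6.6 ]
0 [[248.0, 83.0], [249.0, 194.0], [248.0, 157.0]] [[422.0, 84.0]]
0.1 [[248.0, 81.0], [249.0, 198.0], [249.0, 158.0]] [[422.0, 84.0]]
0.2 [[248.0, 77.0], [249.0, 200.0], [249.0, 157.0]] [[422.0, 84.0]]
```

View pics/w19.png

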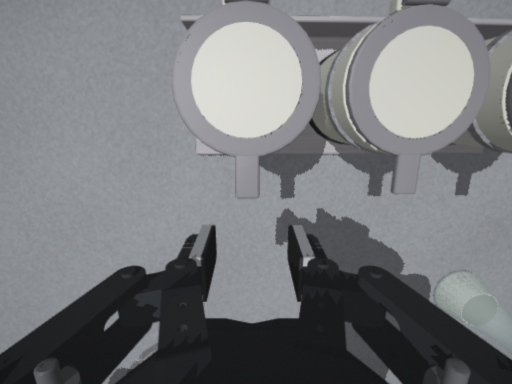

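Emit:
servo_tool:
  moves:
    - [[0.025,-0.038,0,1.5,-0.4,0,4],[0,0,0,0,0,2,4],[0,0,0,0,0,2,4],[0,0,0,0,0,1.8,4],[0,0,0,0,0,0.5,4],[0,0,0,0,0,0,4]]

```text
time: 26.47
ee_pos: [0.3798, 0.1817, 0.1583]
tcp_rot: [-180.0, 0.1, 36.7]
wrist_force: [0.3, -0.3, 0.1]
opening: 0.04
```

```bash
python3 - <<'E'
from h import *
p=tab(1,.115,.131);print(p);d([p[0],p[1],p[2]-.011],37.1)
im=imaging.camera('wrist');cv2.imwrite('pics/w20.png',im)
E
```

```text
[0.37706651 0.18248776 0.16903182]
t 26.47 p [0.3798 0.1817 0.1583] rpy [-1.80e+02  1.00e-01  3.67e+01] q [ 26. -14. -15.  88.   0. 169.] F [ 0.3 -0.3  0.1] op 0.04
rot [-0.001  0.001 -0.007] shift cm [-0.17 -0.23  0.03]
```

View pics/w20.png

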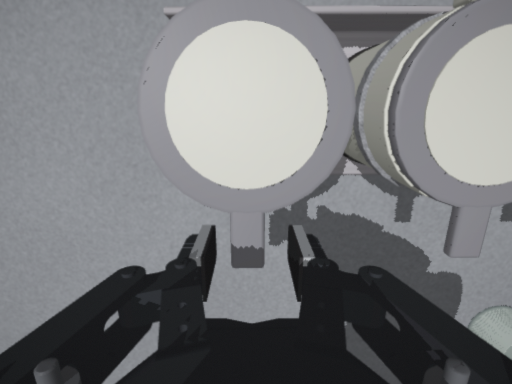

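Emit:
servo_tool:
  moves:
    - [[0,0,0,-0.15,-0.25,0,4],[0,0,0,0,0,0,2.5],[0,0,0,0,0,0,1],[0,0,0,0,0,0,1],[0,0,0,0,0,0,1],[0,0,0,0,0,0,1]]
  force: 30

```text
time: 27.02
ee_pos: [0.378, 0.1833, 0.1627]
tcp_rot: [-180.0, -0.2, 36.6]
wrist_force: [-1.0, 0.9, -2.4]
opening: 0.0169
```

```bash
python3 - <<'E'
from h import *
arc(1,dz=.009,n=9)
E
```

```text
t 27.02 p [0.378  0.1833 0.1627] rpy [-180.    -0.2   36.6] q [ 26. -14. -15.  89.   0. 169.] F [-1.   0.9 -2.4] op 0.0169
theta 0.137 r 0.1301 lat 0.0
0.24 0.25 -1.28
0.34 0.37 -1.25
0.44 0.49 -1.2
0.54 0.61 -1.15
0.64 0.72 -1.08
0.74 0.82 -1.0
0.84 0.92 -0.92
0.94 1.01 -0.82
1.04 1.08 -0.72
```

Emit:
servo_tool:
  moves:
    - [[0,0,0,0.25,0,-1.28,1],[0,0,0,0.37,0,-1.25,1],[0,0,0,0.49,0,-1.2,1],[0,0,0,0.61,0,-1.15,1],[0,0,0,0.72,0,-1.08,1],[0,0,0,0.82,0,-1.0,1],[0,0,0,0.92,0,-0.92,1]]

```text
time: 27.6
ee_pos: [0.4115, 0.2084, 0.2423]
tcp_rot: [-180.0, -0.0, 36.7]
wrist_force: [-0.3, 2.2, -4.6]
opening: 0.0169
```

```bash
python3 - <<'E'
from h import *
arc(1,dz=.009,n=12)
E
```

```text
t 27.6 p [0.4115 0.2084 0.2423] rpy [-180.    -0.    36.7] q [ 27.  -7.  -0.  96.   0. 170.] F [-0.3  2.2 -4.6] op 0.0169
theta 0.841 r 0.1306 lat -0.0001
0.94 1.05 -0.77
1.04 1.09 -0.71
1.14 1.15 -0.6
1.24 1.21 -0.48
1.34 1.25 -0.36
1.44 1.28 -0.23
1.54 1.3 -0.1
1.64 1.3 0.03
1.74 1.29 0.16
1.84 1.27 0.28
1.94 1.23 0.41
2.04 1.19 0.53
```

Emit:
servo_tool:
  moves:
    - [[0,0,0,1.03,0,-0.8,1],[0,0,0,1.09,0,-0.71,1],[0,0,0,1.15,0,-0.6,1],[0,0,0,1.21,0,-0.48,1],[0,0,0,1.25,0,-0.36,1],[0,0,0,1.28,0,-0.23,1]]

```text
time: 28.1
ee_pos: [0.4689, 0.2516, 0.2768]
tcp_rot: [-180.0, 0.1, 36.7]
wrist_force: [-1.5, -0.2, -3.3]
opening: 0.0162
```

```bash
python3 - <<'E'
from h import *
arc(1,dz=.009,n=6)
E
```

```text
t 28.1 p [0.4689 0.2516 0.2768] rpy [-1.80e+02  1.00e-01  3.67e+01] q [ 28.   4.  14. 100.   0. 172.] F [-1.5 -0.2 -3.3] op 0.0162
theta 1.456 r 0.1327 lat -0.0003
1.56 1.33 0.19
1.66 1.3 0.05
1.76 1.29 0.17
1.86 1.26 0.3
1.96 1.23 0.43
2.06 1.18 0.55
```

Emit:
servo_tool:
  moves:
    - [[0,0,0,1.33,0,0.2,1],[0,0,0,1.3,0,0.1,1],[0,0,0,1.29,0,0.25,1],[0,0,0,1.26,0,0.35,1],[0,0,0,0.5,0,0.2,1]]

```text
time: 28.52
ee_pos: [0.518, 0.2879, 0.2706]
tcp_rot: [179.9, -0.3, 36.7]
wrist_force: [0.3, 0.5, -1.1]
opening: 0.0106
```

```bash
python3 - <<'E'
from h import *
arc(1,dz=.009,n=1)
im=imaging.camera('wrist');cv2.imwrite('pics/w21.png',im)
E
```

```text
t 28.52 p [0.518  0.2879 0.2706] rpy [179.9  -0.3  36.7] q [ 29.  12.  22. 100.  -0. 172.] F [ 0.3  0.5 -1.1] op 0.0106
theta 1.921 r 0.1337 lat -0.0009
2.02 1.07 0.86
```

View pics/w21.png

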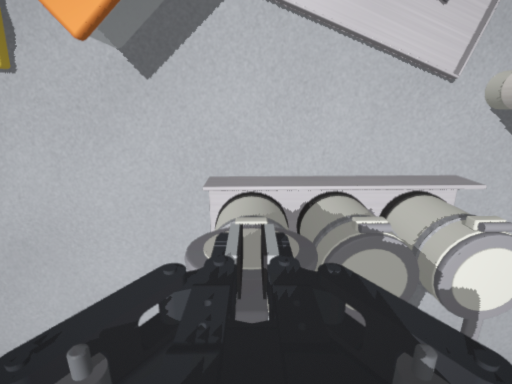

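Emit:
servo_tool:
  moves:
    - [[0,0,0,0,0,0,3],[0,0,0,0,0,0,4],[0,0,0,0,0,-2,4],[0,0,0,0,0,-2,4],[0,0,0,-3,0,0,2],[0,0,0,-3,0,0,0],[0,0,0,0,0,0,0],[0,0,0,0,0,0,0]]

```text
time: 29.23
ee_pos: [0.4674, 0.2497, 0.3104]
tcp_rot: [179.9, -0.1, 36.7]
wrist_force: [0.4, -0.0, 0.6]
opening: -0.0003
```

```bash
python3 - <<'E'
from h import *
arc(1,dz=0,n=1)
im=imaging.camera('wrist');cv2.imwrite('pics/w22.png',im);c=cal('wrist')
for th in(1.5,1.6,1.7,1.8,1.9): print(th,[proj('wrist',tab(1,th,r,h)+e*EY,c).round(0)[0].tolist() for r,h,e in((.140,-.004,.009),(.140,-.004,-.009),(.1105,-.004,0),(.058,-.004,.05),(.058,-.004,-.05))])
cv2.imwrite('pics/s22.png',cv2.resize(imaging.camera('side')[60:340,150:370],None,fx=2.2,fy=2.2,interpolation=cv2.INTER_CUBIC))
E
```

```text
t 29.23 p [0.4674 0.2497 0.3104] rpy [ 1.799e+02 -1.000e-01  3.670e+01] q [ 28.   5.  19. 104.  -0. 171.] F [ 0.4 -0.   0.6] op -0.0003
theta 1.459 r 0.1574 lat -0.0009
1.56 1.6 2.64
1.5 [[238.0, 222.0], [267.0, 221.0], [252.0, 202.0], [196.0, 180.0], [308.0, 179.0]]
1.6 [[237.0, 201.0], [267.0, 200.0], [252.0, 188.0], [196.0, 173.0], [308.0, 173.0]]
1.7 [[237.0, 178.0], [267.0, 178.0], [252.0, 173.0], [195.0, 167.0], [309.0, 166.0]]
1.8 [[237.0, 154.0], [267.0, 154.0], [252.0, 157.0], [195.0, 160.0], [309.0, 160.0]]
1.9 [[236.0, 130.0], [267.0, 130.0], [252.0, 141.0], [195.0, 154.0], [309.0, 153.0]]
```

View pics/w22.png

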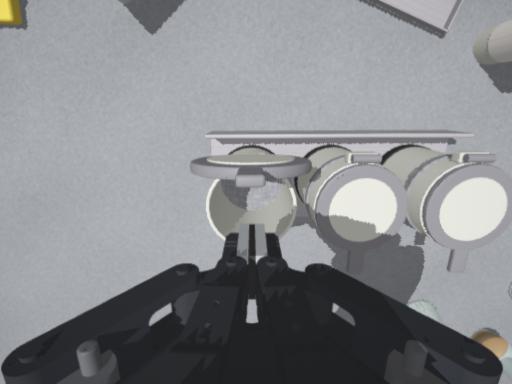

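View pics/s22.png

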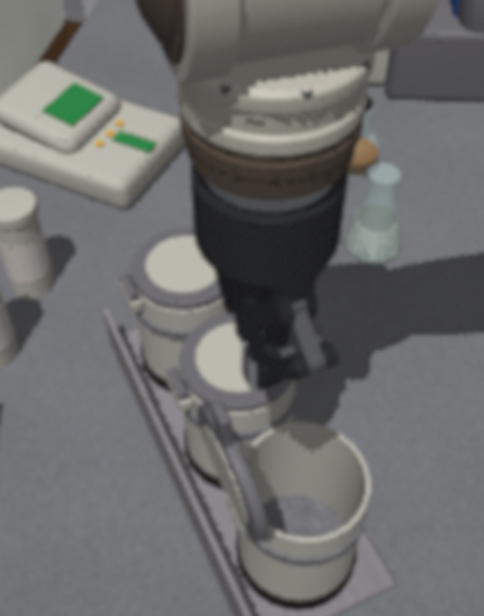

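Emit:
servo_tool:
  moves:
    - [[0,0,0,-0.8,0,1.5,0],[0,0,0,0,0,1.8,0],[0,0,0,0,0,1.5,0],[0,0,0,0,0,0,0],[0,0,0,1,0,0,0],[0,0,0,1,0,0,0],[0,0,0,1,0,0,0],[0,0,0,1,0,0,0],[0,0,0,1,0,0.1,0],[0,0,0,0.6,0,0.1,0]]

```text
time: 30.17
ee_pos: [0.51, 0.2814, 0.2621]
tcp_rot: [179.9, -0.2, 36.7]
wrist_force: [-0.9, -0.8, -0.2]
opening: 0.0
```

```bash
python3 - <<'E'
from h import *
arc(1,dz=0,n=1)
E
```

```text
t 30.17 p [0.51   0.2814 0.2621] rpy [179.9  -0.2  36.7] q [ 29.  10.  19.  99.  -0. 172.] F [-0.9 -0.8 -0.2] op 0.0
theta 1.888 r 0.1138 lat -0.0013
1.99 1.72 -1.08
```

Emit:
servo_tool:
  moves:
    - [[0,0,0,-2,0,0,2],[0,0,0,-2,0,-2,4],[0,0,0,-3,1.5,-3,5],[0,0,0,-3.5,3.5,0,5],[0,0,0,-3.5,3.7,0,5],[0,0,0,-3.5,3.7,0,5],[0,0,0,-3.5,3.7,0,5],[0,0,0,-3.5,3.7,0,5],[0,0,0,-3.5,3.7,0,5],[0,0,0,-3.5,3.7,0,5],[0,0,0,-3.5,3.7,0,5],[0,0,0,0,0,0,5]]

```text
time: 31.17
ee_pos: [0.4244, -0.108, 0.3143]
tcp_rot: [179.6, -0.0, 37.2]
wrist_force: [-0.0, 0.2, -0.6]
opening: 0.0497
```

```bash
python3 - <<'E'
from h import *
t=imaging.camera('top');s=imaging.camera('side');cv2.imwrite('pics/t23.png',t);cv2.imwrite('pics/s23.png',s)
d([.4438,-.3505,.2],36.7)
E
```

```text
t 31.27 p [ 0.4251 -0.104   0.3144] rpy [ 1.797e+02 -1.000e-01  3.730e+01] q [-14.  -8.   7. 104.  -0. 129.] F [-0.2  0.9 -0.2] op 0.0501
rot [ 0.006 -0.002  0.01 ] shift cm [-13.46  20.68  11.53]
```

View pics/t23.png

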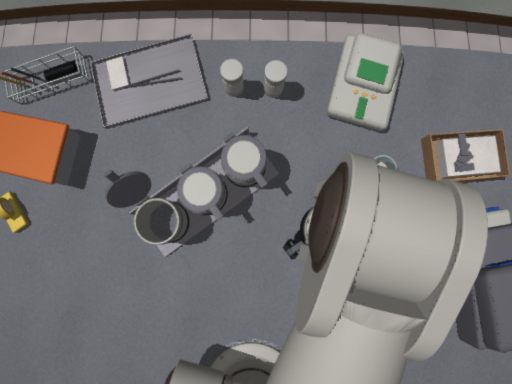

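View pics/s23.png

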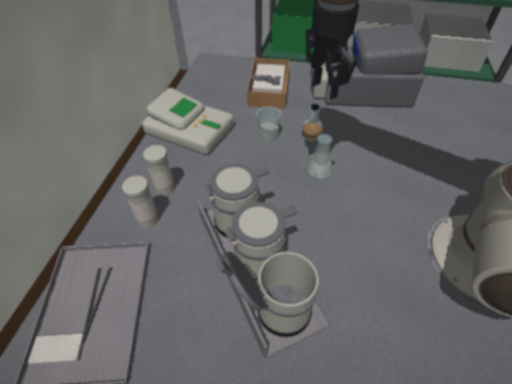

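Emit:
servo_tool:
  moves:
    - [[0,0,0,-2,3,0,5],[0,0,0,-2.2,3.4,0,5],[0,0,0,-2.2,3.4,0,5],[0,0,0,-2.2,3.4,1,5],[0,0,0,-2.2,3.4,2,5],[0,0,0,-1.8,2.6,3,5],[0,0,0,-0.5,1,3,5],[0,0,0,0,0,2,5],[0,0,0,0,0,0,5],[0,0,0,0,0,0,5]]

```text
time: 32.1
ee_pos: [0.4564, -0.3381, 0.2062]
tcp_rot: [179.5, -0.5, 38.6]
wrist_force: [0.3, -1.5, 0.1]
opening: 0.0499
```

```bash
python3 - <<'E'
from h import *
d([.4438,-.3505,.14],36.7)
c=cal('wrist');im=imaging.camera('wrist');cv2.imwrite('pics/w24.png',im)
print(proj('wrist',[[.4438,-.3505,.114],[.4438,-.3505,.0]],c))
E
```

```text
t 32.1 p [ 0.4564 -0.3381  0.2062] rpy [179.5  -0.5  38.6] q [-37.   6.   9.  92.   0. 105.] F [ 0.3 -1.5  0.1] op 0.0499
rot [ 0.008 -0.009  0.032] shift cm [-1.81  0.13  6.6 ]
[[254.49949449 211.01510655]
 [252.96345285 179.73735264]]
```

View pics/w24.png

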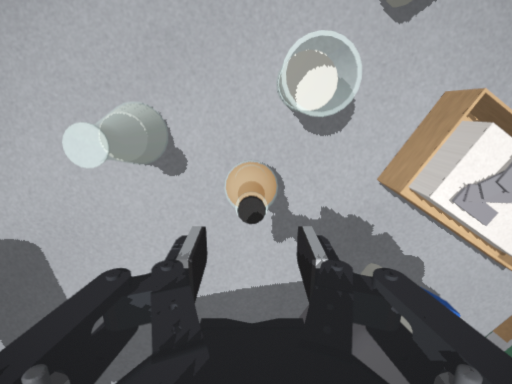

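Emit:
servo_tool:
  moves:
    - [[0.008,-0.009,0,-1.7,-0.05,2,5],[0,0,0,0,0,2,5],[0,0,0,0,0,2,5],[0,0,0,0,0,0.5,5],[0,0,0,0,0,0,5]]

```text
time: 32.57
ee_pos: [0.4491, -0.3451, 0.1505]
tcp_rot: [179.2, -0.2, 39.1]
wrist_force: [-0.9, 0.6, 0.7]
opening: 0.0499
```

```bash
python3 - <<'E'
from h import *
c=cal('wrist');im=imaging.camera('wrist');cv2.imwrite('pics/w25.png',im)
g=im.max(2);m=((g<45)).astype(np.uint8);m[250:]=0
for s,c0 in zip(*cv2.connectedComponentsWithStats(m)[2:]):
    if 300<s[4]<4000 and 200<c0[0]<300:
        P=plane('wrist',c0,.114,c);print(s,c0,P);d([P[0],P[1],.078],37)
E
```

```text
(no output)
```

View pics/w25.png

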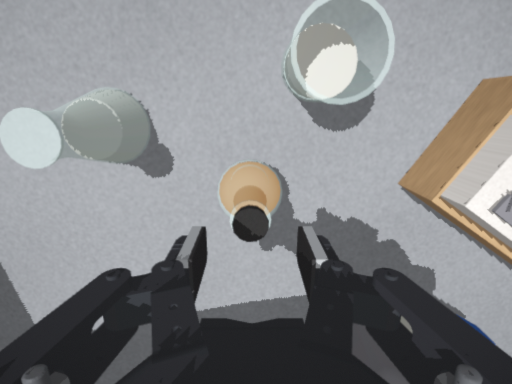

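```bash
python3 - <<'E'
from h import *
P=plane('wrist',(250.5,223),.114);print(P);d([P[0],P[1],.078],39)
E
```

```text
[ 0.4436068  -0.34756645  0.114     ]
t 32.62 p [ 0.4492 -0.3452  0.1511] rpy [179.2  -0.2  39.1] q [-38.   6.   2.  85.  -0. 103.] F [ 0.4 -0.8  0.8] op 0.0496
rot [ 0.014 -0.003  0.001] shift cm [-0.61 -0.28  7.31]
```

Emit:
servo_tool:
  moves:
    - [[0.014,0,0,-0.6,-0.15,0.5,5],[0,0,0,0,0,1.5,5],[0,0,0,0,0,1.5,5],[0,0,0,0,0,1.5,5],[0,0,0,0,0,0.8,5],[0,0,0,0,0,0,5]]

```text
time: 33.12
ee_pos: [0.447, -0.3496, 0.1011]
tcp_rot: [179.5, -0.4, 39.3]
wrist_force: [-0.3, -0.2, -0.8]
opening: 0.0493
```

```bash
python3 - <<'E'
from h import *
d([.4437,-.349,.078],39)
im=imaging.camera('wrist');cv2.imwrite('pics/w26.png',im)
E
```

```text
t 33.12 p [ 0.447  -0.3496  0.1011] rpy [179.5  -0.4  39.3] q [-38.   6.  -3.  80.   0. 103.] F [-0.3 -0.2 -0.8] op 0.0493
rot [ 0.01  -0.006  0.005] shift cm [-0.23 -0.28  2.31]
```

View pics/w26.png

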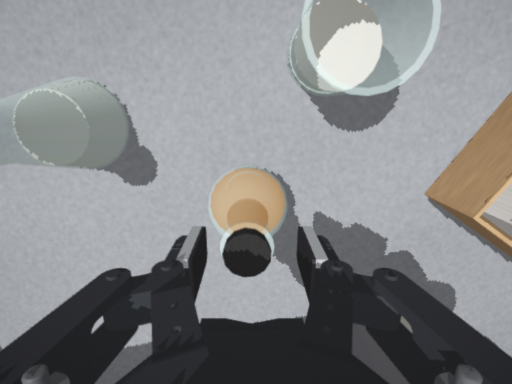

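Emit:
servo_tool:
  moves:
    - [[0.01,-0.006,0,-0.2,-0.25,0.8,5],[0,0,0,0,0,1.0,5],[0,0,0,0,0,0.7,5],[0,0,0,0,0,0.1,5],[0,0,0,0,0,0,4],[0,0,0,0,0,0,3],[0,0,0,0,0,0,2],[0,0,0,0,0,0,2],[0,0,0,0,0,0,2]]
  force: 35

```text
time: 33.92
ee_pos: [0.4447, -0.3499, 0.0768]
tcp_rot: [179.9, -0.0, 39.3]
wrist_force: [0.6, 0.1, -2.4]
opening: 0.0265
```

```bash
python3 - <<'E'
from h import *
rpt();d([C[1][0],C[1][1],.3],36.7)
im=imaging.camera('wrist');cv2.imwrite('pics/w27.png',im)
E
```

```text
t 33.92 p [ 0.4447 -0.3499  0.0768] rpy [179.9  -0.   39.3] q [-38.   7.  -5.  78.   0. 103.] F [ 0.6  0.1 -2.4] op 0.0265
t 33.92 p [ 0.4447 -0.3499  0.0768] rpy [179.9  -0.   39.3] q [-38.   7.  -5.  78.   0. 103.] F [ 0.6  0.1 -2.4] op 0.0265
rot [ 0.002 -0.001  0.045] shift cm [ 35.68 -45.18 -22.39]
```

View pics/w27.png

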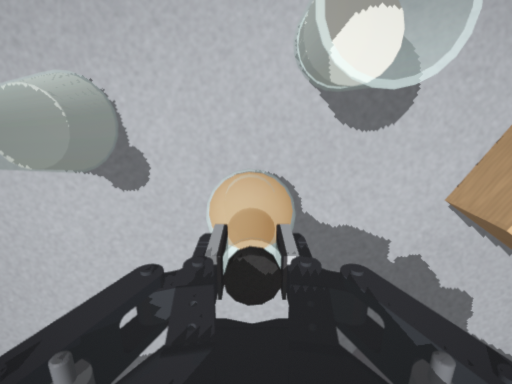

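Emit:
servo_tool:
  moves:
    - [[0,0,0,0,0,-1,2],[0,0,0,0,0,-2,2],[0,0,0,0,0,-3,2],[0,0,0,0,0,-3,2],[0,0,0,0,0,-3,2],[0,0,0,0,0,-3,2],[0,0,0,0,0,-3,2],[0,0,0,0,0,-2,2],[0,0,0,0,0,-1,2],[0,0,0,0,0,0,2]]

```text
time: 34.8
ee_pos: [0.4422, -0.348, 0.3019]
tcp_rot: [179.9, -0.0, 39.3]
wrist_force: [-0.3, 0.9, -1.3]
opening: 0.0265
```

Emit:
servo_tool:
  moves:
    - [[0,0,0,1,-1.5,0,2],[0,0,-0.05,2,-3,0,2],[0,0,-0.1,2.3,-3.3,0,2],[0,0,-0.1,1.9,-3.6,0,2],[0,0,-0.1,1.5,-3.8,0,2],[0,0,-0.1,1.1,-3.9,0,2],[0,0,-0.1,0.7,-4,0,2],[0,0,-0.1,0.3,-4,0,2],[0,0,-0.1,-0.1,-4,0,2],[0,0,-0.1,-0.5,-3.2,0,2],[0,0,0,0,-2,0,2],[0,0,0,0,0,0,2]]

```text
time: 35.8
ee_pos: [0.1947, -0.0982, 0.2931]
tcp_rot: [-180.0, 0.0, 90.6]
wrist_force: [-0.5, -0.2, -1.8]
opening: 0.0268
```

```bash
python3 - <<'E'
from h import *
d([C[1][0],C[1][1],.28],127.1)
E
```

```text
t 35.8 p [ 0.1947 -0.0982  0.2931] rpy [-180.     0.    90.6] q [-27. -37. -15. 112.  -0.  63.] F [-0.5 -0.2 -1.8] op 0.0268
rot [-0.001  0.    -0.636] shift cm [32.15 24.35  1.29]
```

Emit:
servo_tool:
  moves:
    - [[0,0,0,0,1.5,0,2],[0,0,0,0.5,3,0,2],[0,0,0,1,3,0,2],[0,0,0,2,3,0,2],[0,0,0,3,3,0,2],[0,0,0,3,2,0,2],[0,0,0,3,1,0,2],[0,0,0,2,0,0,2],[0,0,0,1,0,0,2],[0,0,0,0,0,0,2]]

```text
time: 36.63
ee_pos: [0.3654, 0.0671, 0.2879]
tcp_rot: [179.8, 0.3, 90.0]
wrist_force: [0.5, 0.8, -2.2]
opening: 0.0268
```

Emit:
servo_tool:
  moves:
    - [[0,0,-0.1,0,0,0,2],[0,0,-0.11,0,0,0,2],[0,0,-0.11,0,0,0,2],[0,0,-0.11,0,0,0,2],[0,0,-0.11,0,0,0,2],[0,0,-0.08,0,0,0,2],[0,0,0,0,0,0,2]]

```text
time: 37.22
ee_pos: [0.3656, 0.0655, 0.2847]
tcp_rot: [-179.7, 0.3, 127.2]
wrist_force: [-0.0, -1.0, -2.0]
opening: 0.0268
```

```bash
python3 - <<'E'
from h import *
d([C[1][0],C[1][1],.28],127.1)
E
```

```text
t 37.22 p [0.3656 0.0655 0.2847] rpy [-179.7    0.3  127.2] q [ 10. -17.  -4. 103.  -0.  63.] F [-0. -1. -2.] op 0.0268
rot [-0.005  0.005  0.003] shift cm [ 8.6  15.21  0.34]
```

Emit:
servo_tool:
  moves:
    - [[-0.005,0.005,0,1.5,1,0,2],[0,0,0,2.5,1.5,0,2],[0,0,0,2.5,2,0,2],[0,0,0,1.5,2.5,0,2],[0,0,0,0.5,2.5,0,2],[0,0,0,0,2.5,0,2],[0,0,0,0,1.5,0,2],[0,0,0,0,0.7,0,2],[0,0,0,0,0,0,2],[0,0,0,0,0,0,2]]

```text
time: 38.05
ee_pos: [0.4317, 0.2199, 0.282]
tcp_rot: [-179.9, 0.1, 125.2]
wrist_force: [-0.9, -0.6, -2.3]
opening: 0.0267
```

```bash
python3 - <<'E'
from h import *
d([C[1][0],C[1][1],.105],127.1)
im=imaging.camera('wrist');cv2.imwrite('pics/w28.png',im)
E
```

```text
t 38.05 p [0.4317 0.2199 0.282 ] rpy [-1.799e+02  1.000e-01  1.252e+02] q [ 27.  -2.   8. 101.  -0.  82.] F [-0.9 -0.6 -2.3] op 0.0267
rot [-0.001  0.002 -0.034] shift cm [ 0.36  0.61 17.7 ]
```

View pics/w28.png

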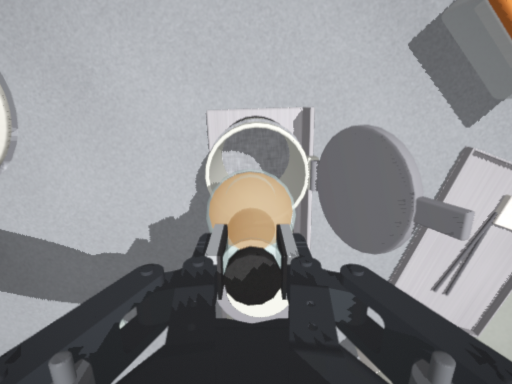

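Emit:
servo_tool:
  moves:
    - [[0,0,-0.034,0.36,0.6,0,2],[0,0,0,0,0,1.5,2],[0,0,0,0,0,1.5,2],[0,0,0,0,0,1.5,2],[0,0,0,0,0,1.5,2],[0,0,0,0,0,0,2]]

```text
time: 38.6
ee_pos: [0.4334, 0.2244, 0.2231]
tcp_rot: [179.7, 0.1, 127.4]
wrist_force: [0.3, -1.0, -2.2]
opening: 0.0271
```

```bash
python3 - <<'E'
from h import *
d([C[1][0],C[1][1],.105],127.1)
im=imaging.camera('wrist');cv2.imwrite('pics/w29.png',im)
E
```

```text
t 38.6 p [0.4334 0.2244 0.2231] rpy [1.797e+02 1.000e-01 1.274e+02] q [27. -4.  0. 94. -0. 80.] F [ 0.3 -1.  -2.2] op 0.0271
rot [0.005 0.003 0.005] shift cm [ 0.08  0.14 11.81]
```

View pics/w29.png

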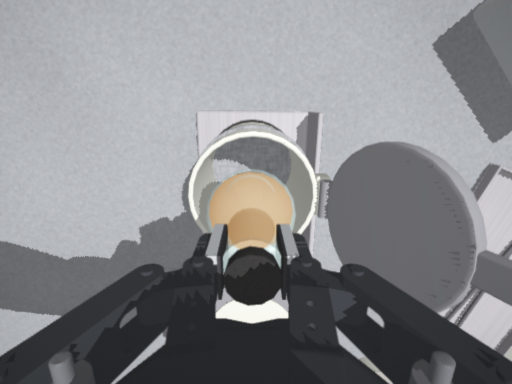

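Emit:
servo_tool:
  moves:
    - [[0.005,0.003,0,0.08,0.14,1,2],[0,0,0,0,0,1.5,2],[0,0,0,0,0,1.5,2],[0,0,0,0,0,1.5,2],[0,0,0,0,0,1.5,2],[0,0,0,0,0,1.2,2],[0,0,0,0,0,0.8,2],[0,0,0,0,0,0.4,2],[0,0,0,0,0,0,2]]

```text
time: 39.4
ee_pos: [0.4369, 0.2276, 0.1326]
tcp_rot: [179.4, 0.0, 127.5]
wrist_force: [0.8, -0.5, -2.1]
opening: 0.0269
```

```bash
python3 - <<'E'
from h import *
d([C[1][0],C[1][1],.105],127.1)
E
```

```text
t 39.4 p [0.4369 0.2276 0.1326] rpy [179.4   0.  127.5] q [ 27.  -4. -10.  84.   0.  80.] F [ 0.8 -0.5 -2.1] op 0.0269
rot [0.011 0.001 0.008] shift cm [ 0.01 -0.31  2.75]
```

Emit:
servo_tool:
  moves:
    - [[0.011,0,0,0,-0.3,0.5,2],[0,0,0,0,0,0.8,2],[0,0,0,0,0,0.6,2],[0,0,0,0,0,0.3,2],[0,0,0,0,0,0.2,2],[0,0,0,0,0,0,2]]

```text
time: 39.9
ee_pos: [0.4353, 0.2261, 0.1081]
tcp_rot: [179.9, 0.1, 127.6]
wrist_force: [0.2, 0.4, -1.7]
opening: 0.0269
```

Emit:
servo_tool:
  moves:
    - [[0,0,0,0,0,0.15,2],[0,0,0,0,0,0.15,2]]

```text
time: 40.07
ee_pos: [0.4355, 0.2262, 0.1053]
tcp_rot: [179.9, 0.1, 127.6]
wrist_force: [0.1, 0.8, -2.1]
opening: 0.0269
```

Emit:
servo_tool:
  moves:
    - [[0,0,0,0,0,0.12,2]]

```text
time: 40.15
ee_pos: [0.4357, 0.2263, 0.1045]
tcp_rot: [179.8, 0.1, 127.6]
wrist_force: [-2.3, -3.0, 11.9]
opening: 0.0267
```

Emit:
servo_tool:
  moves:
    - [[0,0,0,0,0,0.12,2]]

```text
time: 40.23
ee_pos: [0.4359, 0.2262, 0.1046]
tcp_rot: [179.8, 0.1, 127.5]
wrist_force: [-5.4, -3.6, 14.0]
opening: 0.0271
```

Contact with the pad. Release gradually.

Emit:
servo_tool:
  moves:
    - [[0,0,0,0,0,0.03,2.9],[0,0,0,0,0,0,3.3],[0,0,0,0,0,0,3.8],[0,0,0,0,0,0,4],[0,0,0,0,0,-0.2,4],[0,0,0,0,0,-0.5,4],[0,0,0,0,0,-1,4],[0,0,0,0,0,-2,4],[0,0,0,0,0,-3,4],[0,0,0,0,0,-3,4]]

```text
time: 41.07
ee_pos: [0.4334, 0.2251, 0.2022]
tcp_rot: [-179.8, 0.0, 127.6]
wrist_force: [0.5, -0.2, 0.6]
opening: 0.0398
```

Emit:
servo_tool:
  moves:
    - [[0,0,0,0,0,-3,4],[0,0,0,0,0,-3,4],[0,0,0,0,0,-3,4],[0,0,0,0,0,-2,4],[0,0,0,0,0,-2,4],[0,0,0,0,0,0,4]]

```text
time: 41.57
ee_pos: [0.4324, 0.2248, 0.3502]
tcp_rot: [179.5, 0.1, 127.5]
wrist_force: [0.5, 0.1, 1.0]
opening: 0.0399
```

```bash
python3 - <<'E'
from h import *
d([*tab(1,1.92,.131)[:2],.33],37.1);print(tab(1,1.92,.131))
im=imaging.camera('wrist');cv2.imwrite('pics/w30.png',im);c=cal('wrist')
for th in(1.7,1.8,1.9,2.0): print(th,[proj('wrist',tab(1,th,r,h)+e*EY,c).round(0)[0].tolist() for r,h,e in((.140,-.004,.009),(.140,-.004,-.009),(.1105,-.004,0))])
E
```

```text
t 41.57 p [0.4324 0.2248 0.3502] rpy [1.795e+02 1.000e-01 1.275e+02] q [ 28.   0.  19. 108.  -0.  80.] F [0.5 0.1 1. ] op 0.0399
rot [ 0.009 -0.005  1.579] shift cm [-0.11 10.51  2.11]
[0.51660886 0.28802281 0.27709356]
1.7 [[350.0, 197.0], [347.0, 219.0], [332.0, 196.0]]
1.8 [[367.0, 196.0], [364.0, 218.0], [344.0, 195.0]]
1.9 [[382.0, 195.0], [379.0, 216.0], [356.0, 195.0]]
2.0 [[396.0, 193.0], [393.0, 214.0], [366.0, 193.0]]
```

View pics/w30.png

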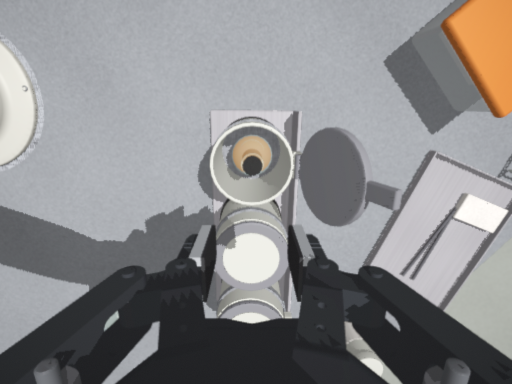

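Emit:
servo_tool:
  moves:
    - [[0,0,0.12,0,0,0,4],[0,0,0.12,0,0,0,4],[0,0,0.12,0,0,0,4],[0,0,0.12,0,0,0,4],[0,0,0.12,0,0,0,4],[0,0,0.12,0,0,0,4],[0,0,0.12,0,0,0,4],[0,0,0.12,0,0,0,4],[0,0,0.12,0,0,0,4],[0,0,0.12,0,0,0,4],[0,0,0.12,0,0,0,4],[0,0,0.12,0,0,0,4]]

```text
time: 42.62
ee_pos: [0.4304, 0.2238, 0.3424]
tcp_rot: [180.0, 0.1, 41.9]
wrist_force: [0.3, 0.8, 0.2]
opening: 0.04
```

```bash
python3 - <<'E'
from h import *
d([*tab(1,1.98,.130)[:2],.26],37.1)
E
```

```text
t 42.62 p [0.4304 0.2238 0.3424] rpy [1.80e+02 1.00e-01 4.19e+01] q [ 28.   0.  18. 108.  -0. 166.] F [0.3 0.8 0.2] op 0.04
rot [0.001 0.002 0.084] shift cm [11.41  1.04  8.21]
```

Emit:
servo_tool:
  moves:
    - [[0,0,0.08,2,0.1,0.5,4],[0,0,0,2.5,0,0.5,4],[0,0,0,2.5,0,0.5,4],[0,0,0,2.5,0,0.5,4],[0,0,0,1.5,0,0,4],[0,0,0,0,0,0,4],[0,0,0,0,0,0,4]]

```text
time: 43.2
ee_pos: [0.5197, 0.2917, 0.3171]
tcp_rot: [180.0, 0.4, 36.5]
wrist_force: [0.6, -0.2, -0.8]
opening: 0.0401
```

```bash
python3 - <<'E'
from h import *
d([*tab(1,1.98,.130)[:2],.26],37.1)
im=imaging.camera('wrist');cv2.imwrite('pics/w31.png',im)
E
```

```text
t 43.2 p [0.5197 0.2917 0.3171] rpy [180.    0.4  36.5] q [ 29.  15.  32. 107.  -0. 173.] F [ 0.6 -0.2 -0.8] op 0.0401
rot [ 0.     0.008 -0.01 ] shift cm [0.27 0.11 5.71]
```

View pics/w31.png

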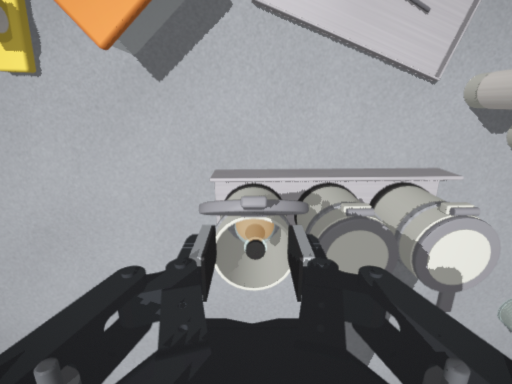

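Tab end at (255,203), central. Lower and pinch.

Emit:
servo_tool:
  moves:
    - [[0,0.008,0,0.3,0.1,1,4],[0,0,0,0,0,1.5,4],[0,0,0,0,0,1.5,4],[0,0,0,0,0,1.2,4],[0,0,0,0,0,0.4,4],[0,0,0,0,0,0,4]]

```text
time: 43.75
ee_pos: [0.5185, 0.2893, 0.2618]
tcp_rot: [180.0, -0.2, 36.5]
wrist_force: [0.8, -0.3, -0.8]
opening: 0.0402
```

```bash
python3 - <<'E'
from h import *
d([*tab(1,1.98,.130)[:2],.26],37.1)
im=imaging.camera('wrist');cv2.imwrite('pics/w32.png',im)
E
```

```text
t 43.75 p [0.5185 0.2893 0.2618] rpy [180.   -0.2  36.5] q [ 29.  12.  21.  99.  -0. 173.] F [ 0.8 -0.3 -0.8] op 0.0402
rot [ 0.    -0.003 -0.01 ] shift cm [ 0.46 -0.01  0.18]
```

View pics/w32.png

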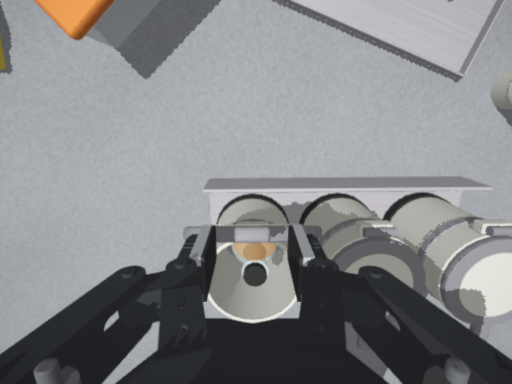

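Emit:
servo_tool:
  moves:
    - [[0,0,0,0.8,0,0.2,4],[0,0,0,0,0,0,2.5],[0,0,0,0,0,0,1],[0,0,0,0,0,0,1],[0,0,0,0,0,0,1],[0,0,0,0,0,0,1]]
  force: 35

```text
time: 44.3
ee_pos: [0.5256, 0.2945, 0.2633]
tcp_rot: [179.9, -0.4, 36.5]
wrist_force: [-0.6, -1.0, -0.8]
opening: 0.0171
```

```bash
python3 - <<'E'
from h import *
arc(1,dz=.012,s=-1,n=8)
im=imaging.camera('wrist');cv2.imwrite('pics/w33.png',im)
E
```

```text
t 44.3 p [0.5256 0.2945 0.2633] rpy [179.9  -0.4  36.5] q [ 29.  13.  23.  99.  -0. 173.] F [-0.6 -1.  -0.8] op 0.0171
theta 2.002 r 0.1335 lat -0.0003
1.9 -1.35 -0.16
1.8 -1.25 -0.36
1.7 -1.28 -0.23
1.6 -1.3 -0.11
1.5 -1.3 0.02
1.4 -1.29 0.15
1.3 -1.27 0.28
1.2 -1.23 0.41
```

View pics/w33.png

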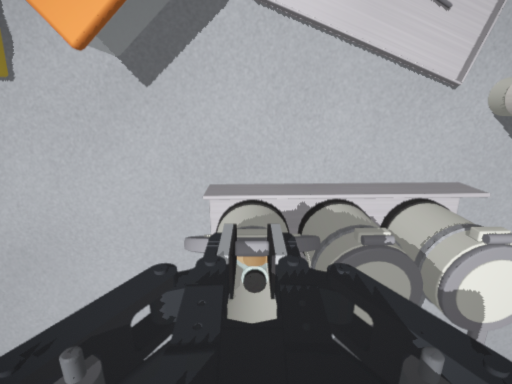

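Emit:
servo_tool:
  moves:
    - [[0,0,0,-1.3,0,-0.25,1],[0,0,0,-1.25,0,-0.33,1],[0,0,0,-1.28,0,-0.2,1],[0,0,0,-1.3,0,-0.1,1],[0,0,0,-1.3,0,0.02,1],[0,0,0,-1.29,0,0.15,1],[0,0,0,-1.27,0,0.28,1]]

```text
time: 44.93
ee_pos: [0.4589, 0.2443, 0.2726]
tcp_rot: [179.8, -1.9, 36.5]
wrist_force: [3.0, 0.6, 3.2]
opening: 0.0167
```

```bash
python3 - <<'E'
from h import *
arc(1,dz=.011,s=-1,n=7)
im=imaging.camera('wrist');cv2.imwrite('pics/w34.png',im)
E
```

```text
t 44.93 p [0.4589 0.2443 0.2726] rpy [179.8  -1.9  36.5] q [ 28.   0.  10.  98.   0. 171.] F [3.  0.6 3.2] op 0.0167
theta 1.361 r 0.1325 lat -0.0001
1.26 -1.2 0.58
1.16 -1.22 0.46
1.06 -1.16 0.58
0.96 -1.1 0.69
0.86 -1.03 0.8
0.76 -0.94 0.9
0.66 -0.85 0.98
```

View pics/w34.png

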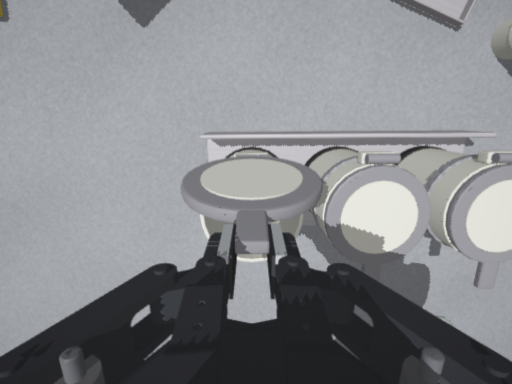

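Emit:
servo_tool:
  moves:
    - [[0,-0.015,0,-1.2,0,0.5,1],[0,-0.015,0,-1.22,0,0.46,1],[0,0,0,-1.16,0,0.58,1],[0,0,0,-1.1,0,0.69,1],[0,0,0,-1.03,0,0.8,1],[0,0,0,-0.94,0,0.9,1],[0,0,0,-0.85,0,0.98,1]]

```text
time: 45.57
ee_pos: [0.3995, 0.1994, 0.2305]
tcp_rot: [179.6, -1.1, 36.5]
wrist_force: [-1.9, -1.6, 7.2]
opening: 0.0167
```

```bash
python3 - <<'E'
from h import *
arc(1,dz=.01,s=-1,n=6)
E
```

```text
t 45.57 p [0.3995 0.1994 0.2305] rpy [179.6  -1.1  36.5] q [ 27. -10.  -5.  94.  -0. 170.] F [-1.9 -1.6  7.2] op 0.0167
theta 0.703 r 0.1338 lat -0.0001
0.6 -0.5 1.28
0.5 -0.68 1.11
0.4 -0.57 1.17
0.3 -0.45 1.22
0.2 -0.33 1.26
0.1 -0.2 1.28
```

Emit:
servo_tool:
  moves:
    - [[0,-0.02,0,-0.6,0,1.2,1],[0,0,0,-0.68,0,1.11,1],[0,0,0,-0.57,0,1.17,1],[0,0,0,-0.45,0,1.22,1],[0,0,0,-0.2,0,0.6,1],[0,0,0,0,0,0,3],[0,0,0,0,0,0,4],[0,0,0,0,0,-2,4],[0,0,0,0,0,-2,2],[0,0,0,0,0,-1,1],[0,0,0,0,0,0,0]]

```text
time: 46.48
ee_pos: [0.3769, 0.1829, 0.2317]
tcp_rot: [179.6, 0.1, 36.5]
wrist_force: [0.1, -0.3, -0.9]
opening: 0.004
```

```bash
python3 - <<'E'
from h import *
d(C[1]-.045*EX+np.array([0,0,.16]),37.1)
im=imaging.camera('wrist');cv2.imwrite('pics/w35.png',im)
E
```

```text
t 46.48 p [0.3769 0.1829 0.2317] rpy [1.796e+02 1.000e-01 3.650e+01] q [ 26. -13.  -7.  96.  -0. 170.] F [ 0.1 -0.3 -0.9] op 0.004
rot [ 0.007  0.002 -0.01 ] shift cm [ 2.72 -0.04  7.16]
```

View pics/w35.png

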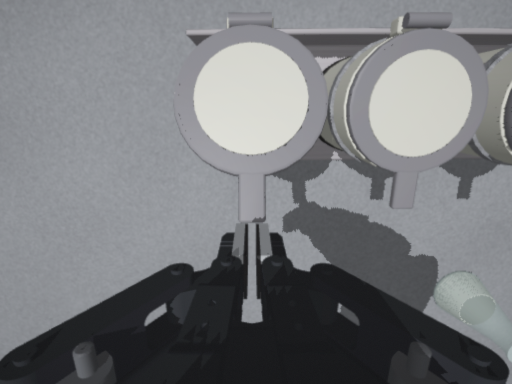

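Emit:
servo_tool:
  moves:
    - [[0,0,0,1.3,0,0,0],[0,0,0,1.3,0,1,0],[0,0,0,0,0,1,0],[0,0,0,0,0,1,0],[0,0,0,0,0,1,0],[0,0,0,0,0,1,0],[0,0,0,0,0,0.8,0],[0,0,0,0,0,0.5,0],[0,0,0,0,0,0.4,0],[0,0,0,0,0,0.3,0],[0,0,0,0,0,0.3,0]]

```text
time: 47.45
ee_pos: [0.3979, 0.198, 0.16]
tcp_rot: [179.5, -0.4, 36.5]
wrist_force: [-6.7, -2.7, 19.0]
opening: 0.0
```

Emit:
servo_tool:
  moves:
    - [[0,0,0,0,0,0.3,0],[0,0,0,0,0,0.4,0],[0,0,0,0,0,0.5,0],[0,0,0,0,0,0.5,0]]

```text
time: 47.78
ee_pos: [0.3981, 0.198, 0.1593]
tcp_rot: [179.4, -1.5, 36.5]
wrist_force: [-17.3, -8.5, 45.9]
opening: 0.0003
```

Shut. Lift away and check all caps and for any third flask.

Emit:
servo_tool:
  moves:
    - [[0,0,0,0,0,-1,0],[0,0,0,0,0,-2,0],[0,0,0,0,0,-3,0],[0,0,0,-3,0,-3,0],[0,0,0,-3,0,-3,0],[0,0,0,-3,2,-3,0],[0,0,0,0,3,0,0],[0,0,0,0,3,0,0],[0,0,0,0,0,0,0],[0,0,0,0,0,0,0]]

```text
time: 48.62
ee_pos: [0.3666, 0.0782, 0.3109]
tcp_rot: [179.1, -2.0, 36.6]
wrist_force: [-0.5, -0.6, -0.2]
opening: -0.0
```

```bash
python3 - <<'E'
from h import *
rpt()
t=imaging.camera('top');s=imaging.camera('side');im=imaging.camera('wrist');cv2.imwrite('pics/t36.png',t);cv2.imwrite('pics/s36.png',s);cv2.imwrite('pics/w36.png',im)
for i in(1,2,3):
  for n in('top','side','wrist'): print(i,n,[[proj(n,tab(i,th,r,h)).round(0)[0].tolist() for r,h in((.058,.006),(.140,.004))] for th in(0,.1)])
E
```

```text
t 48.62 p [0.3666 0.0782 0.3109] rpy [179.1  -2.   36.6] q [ 12. -18.  -2. 104.   0. 155.] F [-0.5 -0.6 -0.2] op -0.0
1 top [[[155.0, 221.0], [176.0, 250.0]], [[154.0, 220.0], [174.0, 250.0]]]
1 side [[[289.0, 275.0], [329.0, 258.0]], [[289.0, 274.0], [330.0, 254.0]]]
1 wrist [[[171.0, 36.0], [178.0, 123.0]], [[170.0, 33.0], [174.0, 122.0]]]
2 top [[[199.0, 188.0], [220.0, 217.0]], [[198.0, 188.0], [219.0, 217.0]]]
2 side [[[259.0, 223.0], [295.0, 209.0]], [[258.0, 221.0], [295.0, 205.0]]]
2 wrist [[[301.0, 36.0], [298.0, 123.0]], [[303.0, 33.0], [301.0, 122.0]]]
3 top [[[243.0, 156.0], [264.0, 185.0]], [[243.0, 156.0], [264.0, 184.0]]]
3 side [[[234.0, 181.0], [268.0, 170.0]], [[233.0, 179.0], [267.0, 165.0]]]
3 wrist [[[429.0, 36.0], [417.0, 122.0]], [[433.0, 33.0], [425.0, 121.0]]]
```

View pics/t36.png

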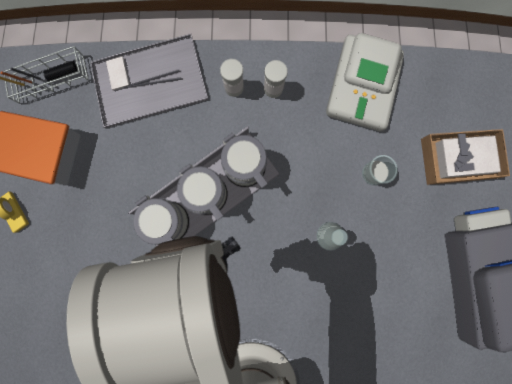

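View pics/s36.png

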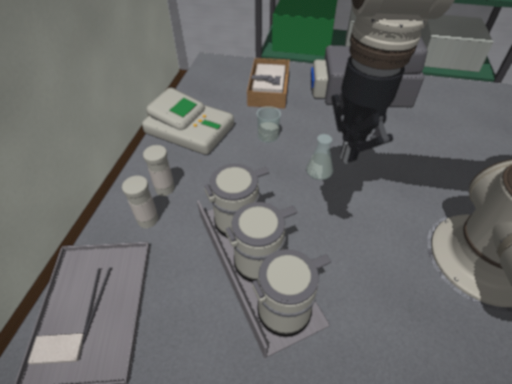

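View pics/w36.png

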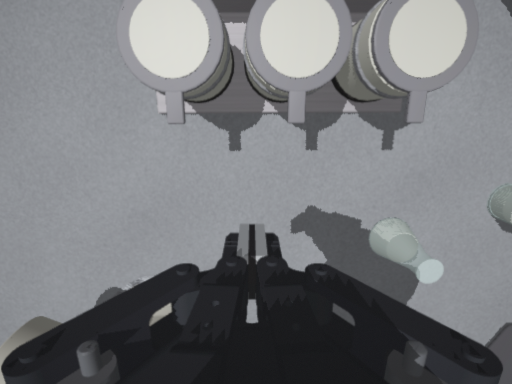

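```bash
python3 - <<'E'
from h import *
for n,f,b in(('top','t36',(110,120,310,250)),('side','s36',(180,150,340,320)),('wrist','w36',(100,0,500,90))):
    im=cv2.imread(f'pics/{f}.png');m=(cv2.cvtColor(im,cv2.COLOR_BGR2GRAY)>150).astype(np.uint8);k=m*0;k[b[1]:b[3],b[0]:b[2]]=1;m*=k
    print(n,[np.round(cv2.fitEllipse(c)[0],1).tolist() for c in cv2.findContours(m,0,1)[0] if cv2.contourArea(c)>400])
    print([proj(n,tab(i,0,.058,.006)).round(1)[0].tolist() for i in(1,2,3)])
bot.job_done()
E
```

```text
top [[154.5, 220.6], [198.9, 188.6], [243.0, 156.6]]
[[154.9, 220.5], [199.0, 188.5], [243.1, 156.4]]
side [[288.2, 274.6], [257.8, 221.9], [233.3, 179.7]]
[[289.0, 275.3], [258.5, 222.8], [233.7, 180.5]]
wrist [[427.2, 36.3], [293.7, 37.0], [169.3, 40.5]]
[[171.5, 35.6], [301.5, 35.5], [429.5, 35.6]]
the job is handed in; nothing more can be done
```

I found two round flasks on the bench. Each is now upright in its own carrier, one in the middle and one at the rack's left (+y) end. I set both down onto the pad until the wrist force showed contact, then released them. All three caps are pressed shut, including the empty right-hand carrier's. I handed the job in at about 49 s, well under the 210 s limit.

**Cap checks:**
- Each cap was pushed with about 30–45 N, and the fingertips stopped at about 159–160 mm, which matches the shut height.
- In the last pictures, the cap centres agree with the fully-shut positions to within 1 px from the top camera and about 1 px from the side camera.
- The wrist camera's cap centres are off by up to 8 px. I put that down to my disc mask there, because the tab ends in the same picture agree to within about 2 px by eye.

**Bystanders:** I saw no third round flask. The conical flask and the beaker still stand where they were.

**What did not go smoothly:** While opening the left cap, the tab slipped out of the fingers at about 1.7 rad. I pushed the cap the rest of the way open with closed fingers. While setting down the first flask, the wrist force briefly reached about 21 N as it touched the pad.

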